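# Pack the line spools square into the bench corner

## Task

Clear the spent spark plugs off the bench in front of the wooden corner fence into the green tilting bin, and slide every line spool up off its post on the rack and pack them all on the bench in the fence corner: one tight row along the long fence that starts against the short fence, every spool standing flat, square and flush against the fence and against its neighbour. Leave the bin upright, and leave the other things on the bench where they are.

Things in the scene. Friction and masses are not known exactly. Their poses are not given: they have to be found in the camera images.
- spool1: Line spool (may be absent; all alike): two square black cheeks 56 x 56 x 6 mm above and below a round copper-coloured winding 49 mm across; 40 mm high, 24 mm through hole, about 250 g. Origin at its centre, 20 mm above its underside; z along the hole, x, y square to the cheek edges. Starts on a rack post, turned up to 0.25 rad from the rack; lift it 60 mm or more to clear the post.
- spool2: Line spool (may be absent; all alike): two square black cheeks 56 x 56 x 6 mm above and below a round copper-coloured winding 49 mm across; 40 mm high, 24 mm through hole, about 250 g. Origin at its centre, 20 mm above its underside; z along the hole, x, y square to the cheek edges. Starts on a rack post, turned up to 0.25 rad from the rack; lift it 60 mm or more to clear the post.
- spool3: Line spool (may be absent; all alike): two square black cheeks 56 x 56 x 6 mm above and below a round copper-coloured winding 49 mm across; 40 mm high, 24 mm through hole, about 250 g. Origin at its centre, 20 mm above its underside; z along the hole, x, y square to the cheek edges. Starts on a rack post, turned up to 0.25 rad from the rack; lift it 60 mm or more to clear the post.
- spool4: Line spool (may be absent; all alike): two square black cheeks 56 x 56 x 6 mm above and below a round copper-coloured winding 49 mm across; 40 mm high, 24 mm through hole, about 250 g. Origin at its centre, 20 mm above its underside; z along the hole, x, y square to the cheek edges. Starts on a rack post, turned up to 0.25 rad from the rack; lift it 60 mm or more to clear the post.
- rack: Fixed wooden base 290 x 48 x 15 mm with four upright metal posts 14 mm across, tops 75 mm above the bench, in a row along its x axis at x = -108, -36, 36 and 108 mm; some are empty. Origin under its middle on the bench, z up. The base is narrower than the spools: fingers can straddle it across its y axis.
- fence: Fixed wooden corner fence, 45 mm high. Origin at the inside corner on the bench, z up. Long fence: from the corner 308 mm along +y, inner face is the plane x = 0. Short fence: from the corner 110 mm along -x, inner face is y = 0. Spools go at x < 0, y > 0: the first centred at x = -28, y = 28 mm, the next 56 mm apart along +y, touching.
- plug1: Spent spark plug (one of the two may be absent) lying in front of the fence: 62 mm long along its own x, a square 16 mm steel nut body in the middle, 12 mm thick steel thread on +x, white insulator on -x. Origin at the middle of the nut, 8 mm above the bench. About 50 g.
- plug2: Spent spark plug (one of the two may be absent) lying in front of the fence: 62 mm long along its own x, a square 16 mm steel nut body in the middle, 12 mm thick steel thread on +x, white insulator on -x. Origin at the middle of the nut, 8 mm above the bench. About 50 g.
- bin_in (a point): Centre of the inner floor of the small green bin, 13 mm above the bench, z up. Open top; 124 mm (its x) by 134 mm (its y) inside, rim 57 mm above this point. It hangs on pivots between two bracket uprights (y = +-75 mm, 68 mm high), sprung upright (4 N m/rad), tilting about its y axis if pushed. Two old plugs fixed to its floor, 20 mm high.
- gauge: Bystander, leave it where it is: chrome gap wheel gauge, a toothed disc 66 mm across and 5 mm thick. Origin at the middle of its underside.
- tyre_hub: Bystander, leave it where it is: black rubber mower tyre hub, 110 mm across, 46 mm high. Origin at the middle of its underside.
- fuel_tap: Bystander, leave it where it is: small brass fuel tap, 50 mm long, 41 mm high. Origin at the middle of its underside.
- screw_jar: Bystander, leave it where it is: glass screw jar, 68 mm across, 85 mm high. Origin at the middle of its underside.
- wrench: Bystander, leave it where it is: steel wrench lying flat. Origin at the middle of its underside, lying left of the rack.
- stone: Bystander, leave it where it is: grey sharpening stone, 140 x 50 x 22 mm. Origin at the middle of its underside.

How it is judged:
By the outcome, as a careful person would: the job done as asked, in the order asked, and still so for the second after the job is handed in, with the robot touching nothing.
Of spool1, spool2, spool3, spool4 only 3 to 4 are there at a start; the rules pass over those that are not, and their reading is None.
Of plug1, plug2 only 1 to 2 are there at a start; the rules pass over those that are not, and their reading is None.
At some moment in a run one of spool1, spool2, spool3, spool4, plug1, plug2 may be knocked a few centimetres aside while the robot is not near it.
It also fails if it takes over 210 s, if anything falls off the work surface, if the arm or the gripper's body presses on something with over 40 N, if the wrist force passes 120 N, or if a joint passes its speed limit or range.

## Robot

A 6-joint arm with a two-finger parallel gripper is mounted at the origin on the work surface. World frame = base frame: x ahead of the robot, y to its left, z up, the work surface at z = 0. Lengths are in m, angles in rad, forces in N, time in s.
With the tool pointing down it reaches from about 0.375 to 0.9 m from the base axis. Payload 3.1 kg.
Tool frame: the origin (TCP) lies between the finger pads; the fingertips stand 19 mm ahead of it and the grasp point (between the pads) is the TCP; z points along the fingers, y is the line along which they close (so a half turn about z gives the same grasp; the last joint's range is limited). The gripper opens to 87 mm and grips with 3 to 60 N. Pads are 19 mm wide; open, the fingers measure 117 mm over their backs; the gripper's body (75 mm by 190 mm) begins 51 mm behind the grasp point.
Start: joints at [-1.391, 0.527, 1.433, -0, 1.181, -0.178], TCP at [0.219, -0.585, 0.214] pointing down, gripper open.
Joint ranges: [-3.08, 3.08], [-0.75, 2.2], [0.22, 2.44], [-1.43, 4.57], [0, 2.65], [-2.85, 2.85]. Speed limits (rad/s): [2.79, 2.79, 3.14, 3.14, 3.14, 3.14].

## Interface

Orientations are given as a unit quaternion [x, y, z, w].
In Python, from rig import telemetry, viewer, hand_in gives the robot as it stands. The module is installed in compiled form; this text tells all that it offers.
- The arm moves only by the shell command python3 -m creep 'ROWS' [FORCE]. ROWS is JSON, a list of rows, each an object with "translation": the shift along the tool's x, y, z in mm, a list of three; "roll": the turn about the tool's z in degrees; "gripper": the finger opening in mm, from 0 to 87. In form: [{"translation": [tx, ty, tz], "roll": roll, "gripper": gripper}, ...]. A call has 1 to 5 rows; each row is the pose to reach, as a shift and turn from the pose commanded when the call began, along the tool's axes at that moment; what a row does not reach only later rows make up. A row lasts 1/12 s, in which the tool goes at most 41.7 mm and 7.16 degrees, less where a joint would pass 70% of its speed; a pose out of reach is approached as far as the arm can. A call with a gripper value outside its range is refused whole. The fingers move at their own pace and stop on an object; FORCE is the grip in N (left out, the last holds). Time passes only in rows, so rows that repeat a pose let the fingers close. It gives the time, the measured TCP pose, the force, the opening and the grip force at its end, in the units of the state.
- telemetry.get_obs(): the state, without advancing time (a new reading comes with each control period).
- viewer.camera(name): name is "side" or "top" or "wrist"; returns the picture (480x640x3 uint8, blue, green, red); there is no depth.
- viewer.camera_info(name): a dict with "intrinsics" (3x3 intrinsics, pixels), "rvec" (rotation vector, rad) and "tvec" (3), from world to camera coordinates, as OpenCV has them; the wrist camera has in their place "hand_eye" (4x4, takes a point from camera to tool coordinates, whose origin is the TCP and whose axes are the flange's). Camera axes: x right, y down, z forward; pixel columns grow to the right and rows downward; lengths in m; the calibration is good to about 2 mm. The wrist camera is an equidistant fisheye: a pixel r from the principal point sees the ray r / f radians off the axis. A picture is of the moment at which its call begins: read the wrist's pose just before it. camera_info takes no time and is no camera call.
- hand_in(): hands the job in; it is judged then, once.
Trained networks look in the newest picture that a camera, given by its name, has taken for a name from the list of things; names that differ only in an ending like _2 or _b are one class to them, and where a whole thing is asked for, a point or a joint stands for the part that bears it (a point fixed in the world has none). Each returns a list of dicts, best first, with "p" (0 to 1); they miss things now and then, are a little off and sometimes report something else, mostly with a low value. They report only what shows in the picture. A call takes as long as a camera call.
- viewer.recognise(camera, thing): "bbox" ([left, top, width, height] in pixels, round what is visible of it).
The state is a dict: "time": time; "q": joint angles; "joint_velocities": joint speeds; "joint_torque": joint torques, N m; "position": TCP position; "tool_rot": TCP orientation; "ft_force": force on the tool from outside, world axes, zero at the start; "moment": the same for the moment, N m; "grip_width": finger opening in m; "grip_force": force on a finger pad.
Only numpy, scipy, OpenCV 4.12 (cv2) and the standard library are available. Lean on these libraries where they do the work, as an engineer would, in place of code of your own. Each camera call takes 0.05 s, during which the arm holds its last target. There are 200 camera calls.

## Working session

There is one attempt and no reset: what is moved stays moved. The work goes in short steps, Python scripts to look and compute and a shell command to move; the robot and the scene stay as the last step left them, time stands still between calls to the robot, and variables do not carry over. Pictures are saved under pics/ and viewed, at most 14 in all, crops included, and the job is handed in when it is done.

```bash
mkdir -p pics; cat > h.py <<'E'
import numpy as np, cv2
from scipy.spatial.transform import Rotation as R
from rig import telemetry, viewer
def snap(n,f=None):
    im=viewer.camera(n)
    if f: cv2.imwrite('pics/'+f,im)
    return im
def px2w(n,uv,z):
    i=viewer.camera_info(n);K=np.array(i['intrinsics'],float);Rm,_=cv2.Rodrigues(np.array(i['rvec'],float));t=np.array(i['tvec'],float).ravel()
    d=Rm.T@np.linalg.solve(K,[uv[0],uv[1],1]);c=-Rm.T@t
    return c+d*(z-c[2])/d[2]
def w2px(n,p):
    i=viewer.camera_info(n)
    return cv2.projectPoints(np.array(p,float).reshape(-1,3),np.array(i['rvec'],float),np.array(i['tvec'],float),np.array(i['intrinsics'],float),None)[0].reshape(-1,2)
def tool():
    o=telemetry.get_obs();return np.array(o['position']),R.from_quat(o['tool_rot']).as_matrix(),o
def wr(uv,z):
    i=viewer.camera_info('wrist');K=np.array(i['intrinsics']);H=np.array(i['hand_eye']);p,M,o=tool()
    a=np.array([(uv[0]-K[0,2]),(uv[1]-K[1,2])]);r=np.linalg.norm(a);th=r/K[0,0]
    d=np.array([*(a/max(r,1e-9)*np.sin(th)),np.cos(th)])
    c=p+M@H[:3,3];d=M@H[:3,:3]@d
    return c+d*(z-c[2])/d[2]
def w2wr(P):
    i=viewer.camera_info('wrist');K=np.array(i['intrinsics']);H=np.array(i['hand_eye']);p,M,o=tool()
    q=np.linalg.inv(H)@np.append(M.T@(np.array(P)-p),1);q=q[:3];r=np.hypot(q[0],q[1]);th=np.arctan2(r,q[2])
    return K[:2,2]+K[0,0]*th*q[:2]/max(r,1e-9)
def go(target,yaw=None):
    "shift in tool axes (mm) from measured pose; yaw=world angle of tool y axis mod pi, deg"
    p,M,o=tool();s=M.T@(np.array(target)-p)*1000
    y=np.degrees(np.arctan2(M[1,1],M[0,1]))
    r=None
    if yaw is not None:
        # roll + about tool z(down) -> world yaw decreases
        r=-((yaw-y+90)%180-90)
    print('shift',s.round(1),'roll',r,'pos',p.round(4),'yawy',y.round(2),'q6',round(o['q'][5],2),'t',round(o['time'],2))
E
python3 - <<'E'
from h import *
for n in('top','side'):
    snap(n,n+'0.png'); i=viewer.camera_info(n);print(n,i)
    for t in ['spool1','rack','fence','plug1','bin_in','screw_jar','tyre_hub','fuel_tap','stone','gauge','wrench']:
        print(t,[(np.round(d['bbox']).tolist(),round(d['p'],2)) for d in viewer.recognise(n,t)])
p,M,o=tool();print(p,M.round(3),o['time'],o['ft_force'],viewer.camera_info('wrist'))
E
```

```text
top {'intrinsics': array([[498.0022621 ,   0.        , 319.77940589],
       [  0.        , 498.0022621 , 235.9973598 ],
       [  0.        ,   0.        ,   1.        ]]), 'rvec': array([ 2.01543396, -2.20197019,  0.23271755]), 'tvec': array([0.00732077, 0.53275242, 1.24303472])}
spool1 [([192.0, 243.0, 26.0, 29.0], 0.66), ([190.0, 272.0, 27.0, 26.0], 0.63), ([198.0, 191.0, 24.0, 27.0], 0.63)]
rack [([202.0, 202.0, 16.0, 97.0], 0.62)]
fence [([263.0, 169.0, 123.0, 53.0], 0.94), ([197.0, 188.0, 22.0, 29.0], 0.34)]
plug1 [([339.0, 201.0, 22.0, 14.0], 0.47)]
bin_in [([402.0, 238.0, 61.0, 60.0], 0.91), ([330.0, 270.0, 23.0, 23.0], 0.26)]
screw_jar [([450.0, 184.0, 31.0, 29.0], 0.64)]
tyre_hub [([130.0, 202.0, 41.0, 39.0], 0.82)]
fuel_tap [([272.0, 270.0, 14.0, 21.0], 0.49)]
stone [([470.0, 238.0, 22.0, 45.0], 0.75), ([339.0, 200.0, 22.0, 14.0], 0.38)]
gauge [([331.0, 270.0, 25.0, 24.0], 0.92), ([200.0, 200.0, 17.0, 98.0], 0.2)]
wrench [([146.0, 261.0, 18.0, 59.0], 0.9)]
side {'intrinsics': array([[492.21674178,   0.        , 313.36816278],
       [  0.        , 492.21674178, 241.086996
[... 851 characters left out ...]
.0, 130.0, 91.0], 0.3)]
[ 0.21948865 -0.58516533  0.21376102] [[ 0.936  0.351 -0.   ]
 [ 0.351 -0.936  0.   ]
 [-0.    -0.    -1.   ]] 1.2 [ 0.0849288   0.36380511 -0.35197536] {'intrinsics': array([[371.64829954,   0.        , 322.76419505],
       [  0.        , 371.64829954, 237.97191217],
       [  0.        ,   0.        ,   1.        ]]), 'hand_eye': array([[-7.36305064e-04, -9.66572182e-01, -2.56393593e-01,
         6.94824118e-02],
       [ 9.99999567e-01, -8.57576475e-04,  3.61182269e-04,
        -1.34890584e-03],
       [-5.68985848e-04, -2.56393216e-01,  9.66572395e-01,
        -1.72175619e-01],
       [ 0.00000000e+00,  0.00000000e+00,  0.00000000e+00,
         1.00000000e+00]])}
```

```bash
python3 - <<'E'
from h import *
a=cv2.imread('pics/top0.png')[150:345,115:500]
cv2.imwrite('pics/top0z.png',cv2.resize(a,None,fx=2.05,fy=2.05,interpolation=cv2.INTER_CUBIC))
E
```

```text
(no output)
```

View pics/top0z.png

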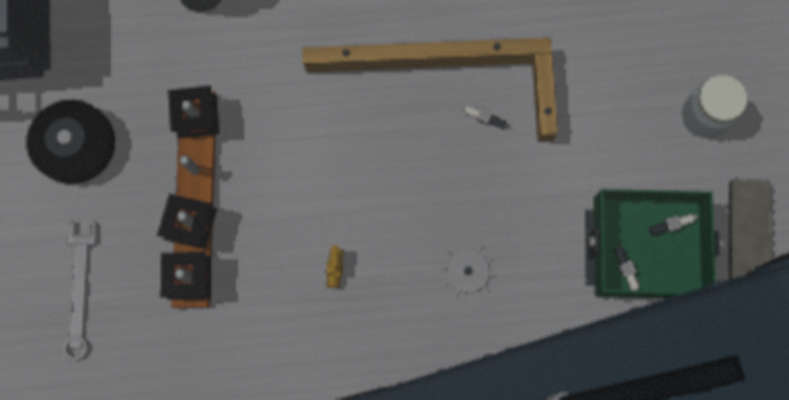

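View pics/side0.png

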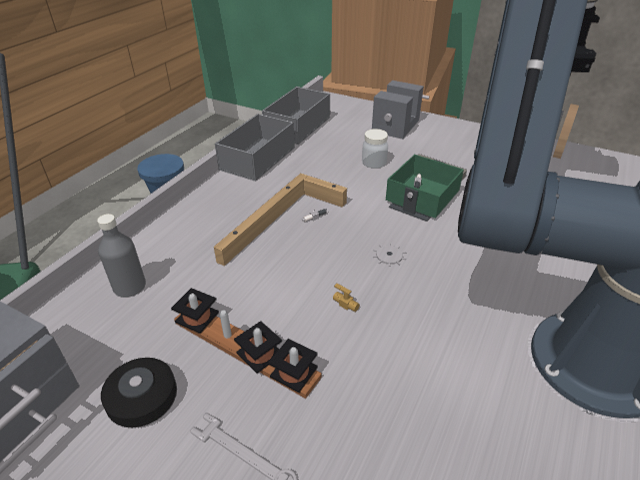

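```bash
python3 - <<'E'
from h import *
def z(X,Y,h): return px2w('top',(115+X/2.05,150+Y/2.05),h).round(3)
for n,X,Y,h in [('plug',488,118,.008),('corner',535,68,.0),('longend',305,72,0),('shortend',540,138,.0),('spA top post',188,102,.075),('postempty',184,158,.075),('spB',181,215,.075),('spC',181,269,.075),('binc',655,238,.013),('gauge',468,270,.0),('tap',335,268,.02)]: print(n,z(X,Y,h))
c=z(655,240,.03); go([*z(488,118,.008)[:2]-[0.05,0],.21])
E
```

```text
plug [ 0.614 -0.139  0.008]
corner [ 0.68 -0.21  0.  ]
longend [0.702 0.102 0.   ]
shortend [ 0.582 -0.206  0.   ]
spA top post [0.65  0.247 0.075]
postempty [0.577 0.255 0.075]
spB [0.505 0.261 0.075]
spC [0.437 0.264 0.075]
binc [ 0.432 -0.338  0.013]
gauge [ 0.414 -0.092  0.   ]
tap [0.429 0.079 0.02 ]
shift [ 479.2 -296.8    3.8] roll None pos [ 0.2195 -0.5852  0.2138] yawy -69.44 q6 -0.18 t 1.2
```

```bash
python3 -m creep '[{"translation":[155,-100,-2],"roll":20.5,"gripper":87},{"translation":[155,-100,-2],"roll":20.5,"gripper":87},{"translation":[155,-100,-2],"roll":20.5,"gripper":87},{"translation":[155,-100,-2],"roll":20.5,"gripper":87},{"translation":[155,-100,-2],"roll":20.5,"gripper":87}]'
python3 -m creep '[{"translation":[110,-148,-2],"roll":0,"gripper":87},{"translation":[110,-148,-2],"roll":0,"gripper":87},{"translation":[110,-148,-2],"roll":0,"gripper":87},{"translation":[110,-148,-2],"roll":0,"gripper":87},{"translation":[110,-148,-2],"roll":0,"gripper":87}]'
python3 -m creep '[{"translation":[110,-148,-2],"roll":0,"gripper":60},{"translation":[110,-148,-2],"roll":0,"gripper":60},{"translation":[110,-148,-2],"roll":0,"gripper":60},{"translation":[110,-148,-2],"roll":0,"gripper":60},{"translation":[110,-148,-2],"roll":0,"gripper":60}]'
python3 - <<'E'
from h import *
go([.55,-.14,.22],-90)
snap('wrist','w1.png')
E
```

```text
time: 1.62
position: [0.3314, -0.4322, 0.2157]
tool_rot: [1.0, 0.002, 0.0, -0.002]
ft_force: [-0.0, -0.6, -0.3]
grip_width: 0.0871
grip_force: 0.0
time: 2.03
position: [0.4412, -0.2847, 0.218]
tool_rot: [1.0, 0.002, 0.0, -0.001]
ft_force: [-0.3, -1.1, 0.5]
grip_width: 0.087
grip_force: 0.0
time: 2.45
position: [0.5517, -0.1368, 0.2201]
tool_rot: [1.0, 0.002, 0.001, -0.001]
ft_force: [0.3, -0.7, 0.8]
grip_width: 0.0637
grip_force: 0.0
shift [-1.7  3.2  0.1] roll 0.24931029417471962 pos [ 0.5517 -0.1368  0.2201] yawy -89.75 q6 1.12 t 2.45
```

View pics/w1.png

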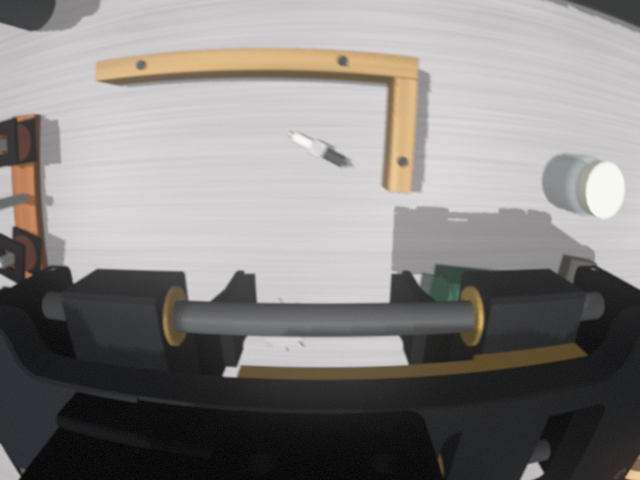

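```bash
python3 - <<'E'
from h import *
for n,u,h in [('white end',(292,133),.006),('dark',(351,165),.006),('nut',(323,149),.008),('corner',(390,80),0),('longend',(98,83),0),('shortend',(385,191),0),('mid',(250,77),0),('corner top',(391,75),.045)]: print(n,wr(u,h).round(4))
p=wr((323,149),.01);e=wr((292,133),.006)-wr((351,165),.006)
a=np.degrees(np.arctan2(e[1],e[0]));print(a)
go([p[0],p[1],.1],a+90)
print(px2w('top',(432.5,267),.013))
E
```

```text
white end [ 0.6314 -0.1023  0.006 ]
dark [ 0.5983 -0.1634  0.006 ]
nut [ 0.6147 -0.1343  0.008 ]
corner [ 0.6903 -0.2042  0.    ]
longend [0.7066 0.1327 0.    ]
shortend [ 0.5708 -0.2009  0.    ]
mid [ 0.6932 -0.057   0.    ]
corner top [ 0.6873 -0.1972  0.045 ]
61.56186608275335
shift [ 61.8  -0.8 120.3] roll -61.223297569864826 pos [ 0.5526 -0.1357  0.2201] yawy -89.66 q6 1.12 t 2.5
[ 0.43011263 -0.33205115  0.013     ]
```

```bash
python3 -m creep '[{"translation":[62,-1,80],"roll":-35,"gripper":50},{"translation":[62,-1,80],"roll":-35,"gripper":50},{"translation":[62,-1,80],"roll":-35,"gripper":50},{"translation":[62,-1,80],"roll":-35,"gripper":50},{"translation":[62,-1,80],"roll":-35,"gripper":50}]'
python3 -m creep '[{"translation":[0,0,30],"roll":-26,"gripper":50},{"translation":[0,0,30],"roll":-26,"gripper":50},{"translation":[0,0,30],"roll":-26,"gripper":50},{"translation":[0,0,30],"roll":-26,"gripper":50},{"translation":[0,0,30],"roll":-26,"gripper":50}]'
python3 - <<'E'
from h import *
snap('wrist','w2.png')
print(w2wr([.6147,-.1343,.008]))
go([.6147,-.1343,.008],151.6)
E
```

```text
time: 2.92
position: [0.6108, -0.1398, 0.1376]
tool_rot: [0.953, 0.304, -0.001, -0.001]
ft_force: [0.9, 1.1, 0.3]
grip_width: 0.0503
grip_force: 0.0
time: 3.33
position: [0.6109, -0.1403, 0.1095]
tool_rot: [0.861, 0.508, -0.0, -0.0]
ft_force: [1.2, -0.1, -0.4]
grip_width: 0.0499
grip_force: 0.0
[324.80630135 226.05535536]
shift [  7.    0.3 101.6] roll -0.6682606454982647 pos [ 0.611  -0.1403  0.1096] yawy -29.07 q6 0.1 t 3.38
```

View pics/w2.png

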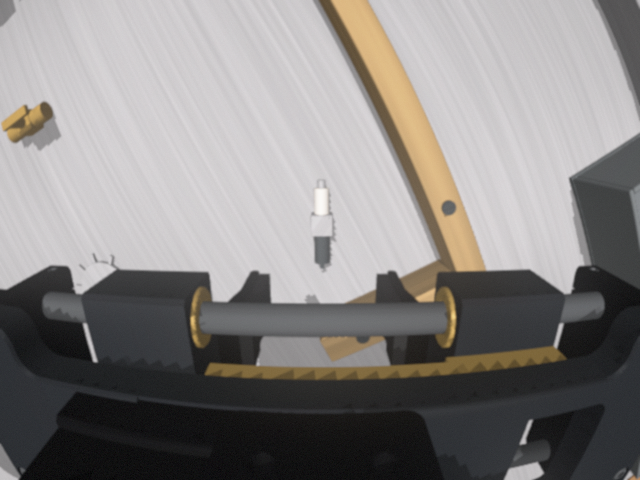

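```bash
python3 -m creep '[{"translation":[8,-1,87],"roll":0,"gripper":50},{"translation":[8,-1,87],"roll":0,"gripper":50},{"translation":[8,-1,87],"roll":0,"gripper":50},{"translation":[8,-1,87],"roll":0,"gripper":0},{"translation":[8,-1,87],"roll":0,"gripper":0}]' 20
python3 -m creep '[{"translation":[0,0,0],"roll":0,"gripper":0},{"translation":[0,0,0],"roll":0,"gripper":0},{"translation":[0,0,0],"roll":0,"gripper":0},{"translation":[0,0,0],"roll":0,"gripper":0},{"translation":[0,0,0],"roll":0,"gripper":0}]'
python3 -m creep '[{"translation":[0,0,-160],"roll":29,"gripper":0},{"translation":[0,0,-160],"roll":29,"gripper":0},{"translation":[0,0,-160],"roll":29,"gripper":0},{"translation":[0,0,-160],"roll":29,"gripper":0},{"translation":[0,0,-160],"roll":29,"gripper":0}]'
python3 - <<'E'
from h import *
go([.431,-.335,.18],None)
E
```

```text
time: 3.8
position: [0.6149, -0.1328, 0.0238]
tool_rot: [0.862, 0.508, 0.0, 0.001]
ft_force: [-1.0, -0.2, 0.4]
grip_width: 0.0431
grip_force: 0.0
time: 4.22
position: [0.6148, -0.1326, 0.024]
tool_rot: [0.861, 0.508, 0.001, 0.001]
ft_force: [-1.0, 0.5, -0.8]
grip_width: 0.0113
grip_force: 0.0
time: 4.63
position: [0.6194, -0.1342, 0.1917]
tool_rot: [0.962, 0.274, 0.007, 0.005]
ft_force: [-0.2, 0.4, 1.1]
grip_width: 0.0005
grip_force: 0.0
shift [-266.1   71.1   10. ] roll None pos [ 0.6194 -0.1342  0.1917] yawy -58.16 q6 0.63 t 4.63
```

```bash
python3 -m creep '[{"translation":[-60,-20,0],"roll":0,"gripper":50},{"translation":[-60,-20,0],"roll":0,"gripper":50},{"translation":[-60,-20,0],"roll":0,"gripper":50}]'
python3 - <<'E'
from h import *
go([.6147,-.1343,.008],151.6)
snap('wrist','w3.png')
for d in viewer.recognise('wrist','plug1'):
    b=d['bbox'];print(b,d['p'],wr((b[0]+b[2]/2,b[1]+b[3]/2),.008).round(4))
E
```

```text
time: 4.88
position: [0.5477, -0.1467, 0.1826]
tool_rot: [0.961, 0.276, -0.002, -0.002]
ft_force: [0.0, -0.5, -0.1]
grip_width: 0.013
grip_force: 0.0
shift [ 64.1  25.7 174.2] roll -29.58173617344096 pos [ 0.5477 -0.1467  0.1826] yawy -57.98 q6 0.55 t 4.88
[328.6, 115.6, 42.0, 64.2] 0.92 [ 0.6195 -0.1335  0.008 ]
[522.2, 284.2, 44.0, 71.1] 0.46 [ 0.5876 -0.4384  0.008 ]
[0.0, 44.3, 32.7, 62.9] 0.25 [0.5092 0.2592 0.008 ]
```

View pics/w3.png

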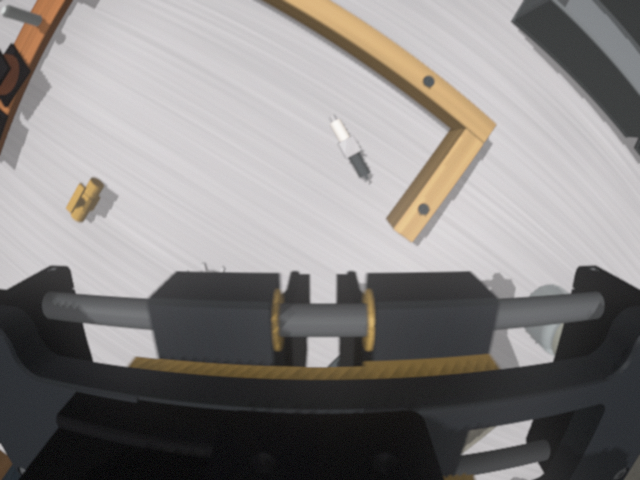

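```bash
python3 - <<'E'
from h import *
for n,u,h in [('white end',(334,117),.006),('dark',(369,181),.006),('nut',(348,147),.008),('nut@w2',None,0)]: 
    if u: print(n,wr(u,h).round(4))
e=wr((334,117),.006)-wr((369,181),.006);print(np.degrees(np.arctan2(e[1],e[0])))
print(w2px('top',[.6147,-.1343,.008]),w2px('side',[.6147,-.1343,.008]))
snap('side');snap('top')
for c in('top','side'): print([(np.round(d['bbox']).tolist(),round(d['p'],2)) for d in viewer.recognise(c,'plug1')])
i=viewer.camera_info('wrist');print(w2px('side',tool()[0]))
a=snap('side')
cv2.imwrite('pics/s1.png',cv2.resize(a[100:300,200:470],None,fx=2.9,fy=2.9,interpolation=cv2.INTER_CUBIC))
E
```

```text
white end [ 0.6363 -0.106   0.006 ]
dark [ 0.6029 -0.1661  0.006 ]
nut [ 0.6193 -0.1319  0.008 ]
61.00151926035864
[[351.48213096 207.27744671]] [[314.14959252 214.29968049]]
[]
[([301.0, 209.0, 25.0, 13.0], 0.72)]
[[341.91359535 151.43360301]]
```

View pics/s1.png

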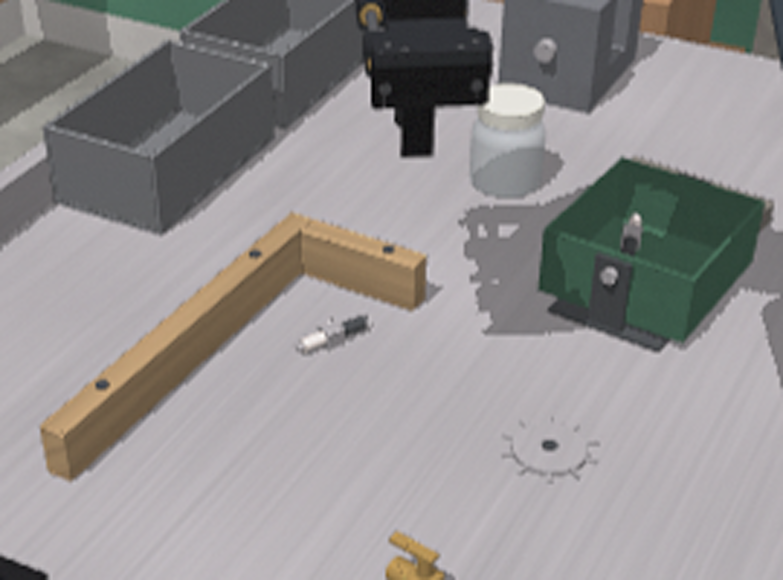

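```bash
python3 - <<'E'
from h import *
p,M,o=tool();print(p,w2px('side',[p,p-[0,0,.009],p-[0,0,.019]]),o['grip_width'])
g=cv2.cvtColor(cv2.imread('pics/s1.png'),cv2.COLOR_BGR2GRAY)
print(g[100:180:4,403:436:8])
go([.6185,-.1335,.03],151)
E
```

```text
[ 0.55376812 -0.14720625  0.1826616 ] [[341.96076235 151.50523452]
 [341.85073475 155.32517508]
 [341.72991134 159.51992444]] 0.04080285491887531
[[ 25  22  25  26  23]
 [ 25  24  25  24  37]
 [ 24  22  25  21  97]
 [ 26  23  23  19 125]
 [ 26  21  24  22 133]
 [ 22  20  24  22 156]
 [ 23  21  20  21 159]
 [ 32  17  20  23 160]
 [ 36  21  22  17 159]
 [ 32  21  20  20 158]
 [ 35  22  18  20 162]
 [ 36  22  25  21 162]
 [ 32  22  20  17 166]
 [ 22  21  19  14 167]
 [ 74  85  93  97 171]
 [177 177 182 179 177]
 [177 179 180 177 176]
 [176 180 178 177 176]
 [179 179 178 179 176]
 [180 178 176 177 179]]
shift [ 62.   22.7 152.7] roll -28.901325735272394 pos [ 0.5538 -0.1472  0.1827] yawy -57.9 q6 0.56 t 5.23
```

```bash
python3 -m creep '[{"translation":[62,22,148],"roll":-29,"gripper":50},{"translation":[62,22,148],"roll":-29,"gripper":50},{"translation":[62,22,148],"roll":-29,"gripper":50},{"translation":[62,22,148],"roll":-29,"gripper":50},{"translation":[62,22,148],"roll":-29,"gripper":50}]'
python3 -m creep '[{"translation":[0,0,8],"roll":0,"gripper":50},{"translation":[0,0,8],"roll":0,"gripper":50},{"translation":[0,0,10],"roll":0,"gripper":50},{"translation":[0,0,10],"roll":0,"gripper":50}]'
python3 - <<'E'
from h import *
go([.6185,-.1335,.021],151)
snap('side')
a=snap('side');cv2.imwrite('pics/s2.png',cv2.resize(a[120:240,250:370],None,fx=5,fy=5,interpolation=cv2.INTER_CUBIC))
E
```

```text
time: 5.65
position: [0.6147, -0.1304, 0.0254]
tool_rot: [0.86, 0.51, -0.004, -0.005]
ft_force: [-1.4, 0.6, -0.7]
grip_width: 0.0501
grip_force: 0.0
time: 5.98
position: [0.6178, -0.1337, 0.0273]
tool_rot: [0.862, 0.507, 0.001, 0.002]
ft_force: [-0.7, -0.1, 1.1]
grip_width: 0.05
grip_force: 0.0
shift [0.5 0.5 6.3] roll -0.01476675377000447 pos [ 0.6178 -0.1337  0.0273] yawy -29.01 q6 0.12 t 5.98
```

View pics/s2.png

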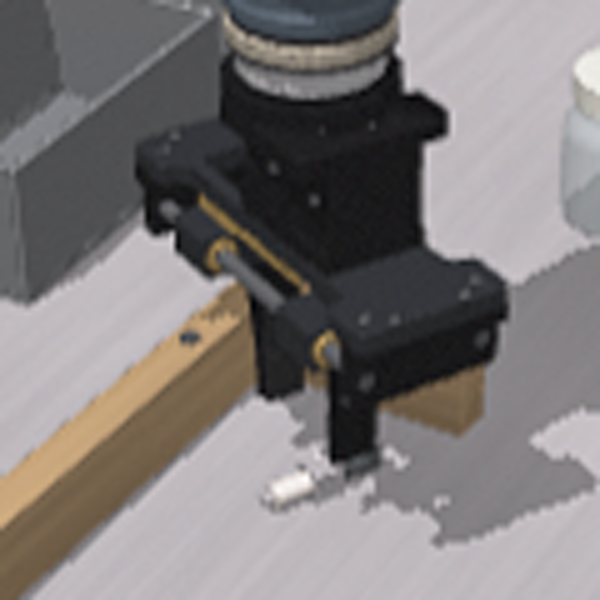

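```bash
python3 - <<'E'
from h import *
p,M,o=tool();print(p,o['time'])
for n,l in [('+y',[0,.0325,.019]),('-y',[0,-.0325,.019]),('tcp',[0,0,0])]:
    q=p+M@np.array(l); print(n,q.round(3),((w2px('side',q)-[250,120])*5).round())
print(((w2px('side',[.6185,-.1335,.008])-[250,120])*5).round())
print(((w2px('side',[.69,-.205,.045])-[250,120])*5).round(), ((w2px('side',[.66,-.205,.045])-[250,120])*5).round(),w2px('side',[[.7066,.1327,0],[.6903,-.2042,.045],[.5708,-.2,0]]))
E
```

```text
[ 0.61780903 -0.13367782  0.02722886] 6.0833
+y [ 0.646 -0.149  0.008] [[278. 436.]]
-y [ 0.589 -0.118  0.008] [[352. 505.]]
tcp [ 0.618 -0.134  0.027] [[314. 437.]]
[[313. 470.]]
[[255. 291.]] [[308. 307.]] [[212.14551968 273.36520823]
 [300.63798215 178.36171388]
 [343.41083175 207.70690833]]
```

```bash
python3 -m creep '[{"translation":[0,0,3],"roll":0,"gripper":50},{"translation":[0,0,6],"roll":0,"gripper":50},{"translation":[0,0,6],"roll":0,"gripper":50}]'
python3 -m creep '[{"translation":[0,0,2],"roll":0,"gripper":50},{"translation":[0,0,4],"roll":0,"gripper":50},{"translation":[0,0,4],"roll":0,"gripper":50}]'
python3 - <<'E'
from h import *
print(tool()[0],tool()[2]['ft_force'])
a=snap('side');cv2.imwrite('pics/s3.png',cv2.resize(a[150:230,270:350],None,fx=5,fy=5,interpolation=cv2.INTER_CUBIC))
E
```

```text
time: 6.33
position: [0.6167, -0.133, 0.0188]
tool_rot: [0.861, 0.508, -0.0, -0.0]
ft_force: [0.6, -0.0, 0.1]
grip_width: 0.0499
grip_force: 0.0
time: 6.58
position: [0.6166, -0.1329, 0.0142]
tool_rot: [0.861, 0.508, -0.0, -0.0]
ft_force: [-0.6, 0.2, -0.3]
grip_width: 0.05
grip_force: 0.0
[ 0.61659457 -0.13285002  0.01417653] [-0.61246651  0.20138647 -0.29272744]
```

View pics/s3.png

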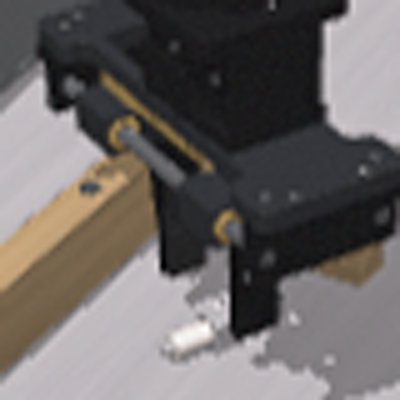

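```bash
python3 -m creep '[{"translation":[0,0,2],"roll":0,"gripper":50},{"translation":[0,0,4],"roll":0,"gripper":50},{"translation":[0,0,4],"roll":0,"gripper":50}]'
python3 -m creep '[{"translation":[0,0,2],"roll":0,"gripper":50},{"translation":[0,0,4],"roll":0,"gripper":50},{"translation":[0,0,4],"roll":0,"gripper":0},{"translation":[0,0,4],"roll":0,"gripper":0},{"translation":[0,0,4],"roll":0,"gripper":0}]' 25
python3 -m creep '[{"translation":[0,0,0],"roll":0,"gripper":0},{"translation":[0,0,0],"roll":0,"gripper":0},{"translation":[0,0,0],"roll":0,"gripper":0},{"translation":[0,0,0],"roll":0,"gripper":0},{"translation":[0,0,0],"roll":0,"gripper":0}]'
```

```text
time: 6.88
position: [0.6167, -0.1328, 0.0102]
tool_rot: [0.861, 0.508, -0.0, -0.0]
ft_force: [0.2, 0.0, 0.2]
grip_width: 0.05
grip_force: 0.0
time: 7.3
position: [0.617, -0.133, 0.0067]
tool_rot: [0.861, 0.508, 0.0, -0.0]
ft_force: [-0.3, -0.3, -0.0]
grip_width: 0.0371
grip_force: 0.0
time: 7.72
position: [0.6171, -0.133, 0.0076]
tool_rot: [0.861, 0.508, 0.0, 0.0]
ft_force: [-0.3, 1.1, 7.4]
grip_width: 0.0053
grip_force: 3.7
```

```bash
python3 -m creep '[{"translation":[0,0,0],"roll":0,"gripper":0},{"translation":[0,0,0],"roll":0,"gripper":0}]'
python3 - <<'E'
from h import *
a=snap('side');b=snap('wrist')
a=cv2.resize(a[150:230,270:350],(400,400),interpolation=cv2.INTER_CUBIC);b=cv2.resize(b[180:340,220:420],(500,400),interpolation=cv2.INTER_CUBIC)
cv2.imwrite('pics/s4.png',np.hstack([a,b])[:,:800])
E
```

```text
time: 7.88
position: [0.6174, -0.1331, 0.0076]
tool_rot: [0.861, 0.508, 0.0, 0.0]
ft_force: [-0.7, -0.0, 4.7]
grip_width: 0.0012
grip_force: 2.7
```

View pics/s4.png

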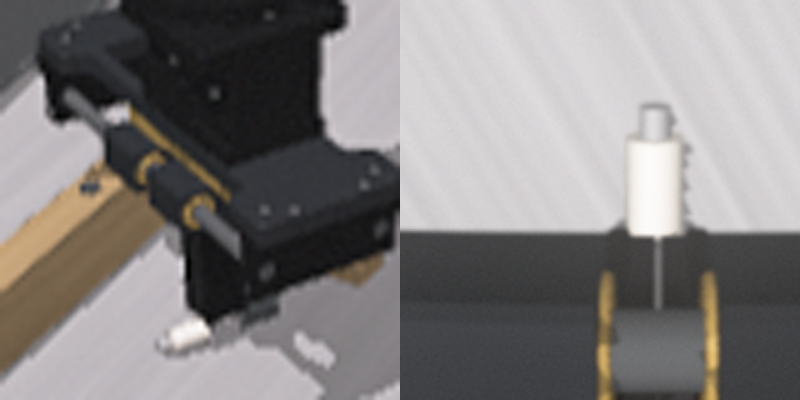

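```bash
python3 -m creep '[{"translation":[0,0,-4],"roll":0,"gripper":50},{"translation":[0,0,-4],"roll":0,"gripper":50},{"translation":[0,0,-4],"roll":0,"gripper":50},{"translation":[0,0,-4],"roll":0,"gripper":50},{"translation":[0,0,-4],"roll":0,"gripper":50}]' | grep -E 'pos|for|wid'
python3 -m creep '[{"translation":[0,0,3],"roll":0,"gripper":50},{"translation":[0,0,6],"roll":0,"gripper":50},{"translation":[0,0,8],"roll":0,"gripper":50},{"translation":[0,0,8],"roll":0,"gripper":50}]' | grep -E 'pos|for|wid'
python3 -m creep '[{"translation":[0,0,1],"roll":0,"gripper":50},{"translation":[0,0,2],"roll":0,"gripper":50},{"translation":[0,0,2],"roll":0,"gripper":50}]' | grep -E 'pos|for|wid'
```

```text
position: [0.6168, -0.1329, 0.0105]
ft_force: [0.2, 0.3, 0.4]
grip_width: 0.0264
grip_force: 0.0
position: [0.6164, -0.1328, 0.0019]
ft_force: [0.4, 0.1, 0.1]
grip_width: 0.0476
grip_force: 0.0
position: [0.6169, -0.1329, 0.0005]
ft_force: [0.8, 0.5, 0.1]
grip_width: 0.0497
grip_force: 0.0
```

```bash
python3 -m creep '[{"translation":[0,0,1],"roll":0,"gripper":50},{"translation":[0,0,2],"roll":0,"gripper":50},{"translation":[0,0,2],"roll":0,"gripper":50}]' | grep -E 'pos|for|wid'
python3 -m creep '[{"translation":[0,0,1],"roll":0,"gripper":50},{"translation":[0,0,2],"roll":0,"gripper":50},{"translation":[0,0,2],"roll":0,"gripper":50}]' | grep -E 'pos|for|wid'
```

```text
position: [0.6169, -0.1329, -0.0014]
ft_force: [1.1, 0.5, 0.5]
grip_width: 0.05
grip_force: 0.0
position: [0.6168, -0.1329, -0.0035]
ft_force: [-0.3, 0.4, 0.0]
grip_width: 0.0497
grip_force: 0.0
```

```bash
python3 -m creep '[{"translation":[0,0,1],"roll":0,"gripper":0},{"translation":[0,0,1],"roll":0,"gripper":0},{"translation":[0,0,1],"roll":0,"gripper":0},{"translation":[0,0,1],"roll":0,"gripper":0},{"translation":[0,0,1],"roll":0,"gripper":0}]' 25 | grep -E 'pos|for|wid'
python3 -m creep '[{"translation":[0,0,0],"roll":0,"gripper":0},{"translation":[0,0,0],"roll":0,"gripper":0},{"translation":[0,0,0],"roll":0,"gripper":0},{"translation":[0,0,0],"roll":0,"gripper":0}]' | grep -E 'pos|for|wid'
```

```text
position: [0.617, -0.133, -0.0042]
ft_force: [-0.7, -0.2, 0.2]
grip_width: 0.0244
grip_force: 0.0
position: [0.617, -0.133, -0.0042]
ft_force: [-0.1, -0.0, 0.1]
grip_width: 0.0151
grip_force: 25.0
```

```bash
python3 -m creep '[{"translation":[0,0,-160],"roll":0,"gripper":0},{"translation":[0,0,-160],"roll":0,"gripper":0},{"translation":[0,0,-160],"roll":0,"gripper":0},{"translation":[0,0,-160],"roll":0,"gripper":0},{"translation":[0,0,-160],"roll":0,"gripper":0}]' | grep -E 'pos|for|wid'
python3 - <<'E'
from h import *
snap('top')
for d in viewer.recognise('top','bin_in')[:2]:
    b=d['bbox'];print(b,d['p'],px2w('top',(b[0]+b[2]/2,b[1]+b[3]/2),.07))
go([.430,-.334,.16])
E
```

```text
position: [0.6221, -0.1348, 0.1641]
ft_force: [0.5, -1.1, 0.5]
grip_width: 0.0158
grip_force: 25.0
[403.4, 239.6, 57.6, 57.0] 0.9 [ 0.41980417 -0.31740123  0.07      ]
shift [-266.6  -67.3   -2.7] roll None pos [ 0.6179 -0.1333  0.1577] yawy -28.94 q6 0.12 t 10.75
```

```bash
python3 -m creep '[{"translation":[-150,-40,0],"roll":0,"gripper":0},{"translation":[-150,-40,0],"roll":0,"gripper":0},{"translation":[-150,-40,0],"roll":0,"gripper":0},{"translation":[-150,-40,0],"roll":0,"gripper":0},{"translation":[-150,-40,0],"roll":0,"gripper":0}]' | grep -E 'pos|for|wid'
python3 -m creep '[{"translation":[-112,-35,0],"roll":0,"gripper":0},{"translation":[-112,-35,0],"roll":0,"gripper":0},{"translation":[-112,-35,0],"roll":0,"gripper":0},{"translation":[-112,-35,0],"roll":0,"gripper":0},{"translation":[-112,-35,0],"roll":0,"gripper":0}]' | grep -E 'pos|for|wid'
python3 - <<'E'
from h import *
p,M,o=tool();print(p,M.round(2).tolist())
a=snap('top');b=snap('side')
b=cv2.resize(b[60:260,340:540],(400,400),interpolation=cv2.INTER_CUBIC);a=cv2.resize(a[210:310,380:480],(400,400),interpolation=cv2.INTER_CUBIC)
cv2.imwrite('pics/b1.png',np.hstack([a,b]))
E
```

```text
position: [0.5041, -0.2474, 0.1533]
ft_force: [0.3, 0.2, -1.0]
grip_width: 0.0162
grip_force: 25.0
position: [0.423, -0.326, 0.1541]
ft_force: [0.1, -0.3, 0.2]
grip_width: 0.0154
grip_force: 25.0
[ 0.42300185 -0.32595945  0.15413394] [[0.49, 0.87, -0.0], [0.87, -0.49, 0.0], [0.0, -0.0, -1.0]]
```

View pics/b1.png

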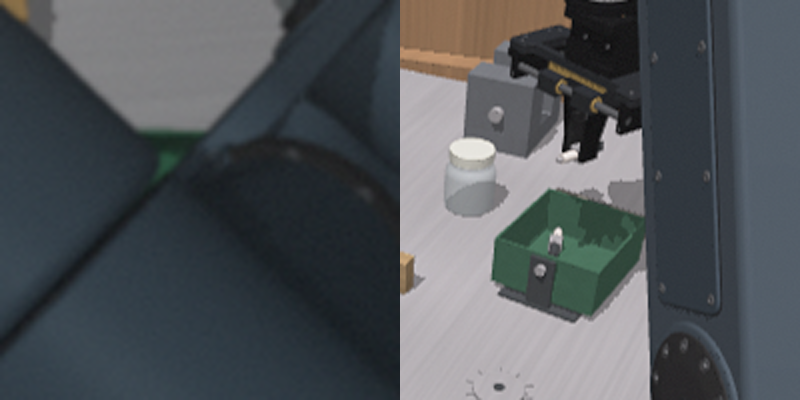

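```bash
python3 -m creep '[{"translation":[0,0,110],"roll":0,"gripper":0},{"translation":[0,0,110],"roll":0,"gripper":0},{"translation":[0,0,110],"roll":0,"gripper":0},{"translation":[0,0,110],"roll":0,"gripper":0},{"translation":[0,0,110],"roll":0,"gripper":45}]' | grep -E 'pos|for|wid'
python3 -m creep '[{"translation":[0,0,0],"roll":0,"gripper":45},{"translation":[0,0,0],"roll":0,"gripper":45},{"translation":[0,0,0],"roll":0,"gripper":45},{"translation":[0,0,0],"roll":0,"gripper":45}]' | grep -E 'pos|for|wid'
python3 -m creep '[{"translation":[0,0,-190],"roll":0,"gripper":45},{"translation":[0,0,-190],"roll":0,"gripper":45},{"translation":[0,0,-190],"roll":0,"gripper":45},{"translation":[0,0,-190],"roll":0,"gripper":45},{"translation":[0,0,-190],"roll":0,"gripper":45}]' | grep -E 'pos|for|wid'
python3 - <<'E'
from h import *
a=snap('wrist','b2.png');snap('top');snap('side')
for c in('top','side','wrist'): print(c,[(np.round(d['bbox']).tolist(),round(d['p'],2)) for d in viewer.recognise(c,'plug1')])
for c in('top','side'): print(c,[(np.round(d['bbox']).tolist(),round(d['p'],2)) for d in viewer.recognise(c,'spool1')])
go([.5,.2,.22],0)
E
```

```text
position: [0.4247, -0.3237, 0.0444]
ft_force: [1.0, 0.4, 0.1]
grip_width: 0.0179
grip_force: 0.0
position: [0.4254, -0.3267, 0.0475]
ft_force: [-0.3, 0.4, 0.2]
grip_width: 0.0401
grip_force: 0.0
position: [0.4259, -0.3275, 0.2416]
ft_force: [-0.0, -0.1, 0.5]
grip_width: 0.0447
grip_force: 0.0
top []
side []
wrist [([313.0, 176.0, 16.0, 61.0], 0.87)]
top [([191.0, 245.0, 30.0, 25.0], 0.95), ([193.0, 270.0, 26.0, 28.0], 0.92), ([198.0, 192.0, 24.0, 25.0], 0.85)]
side [([269.0, 340.0, 48.0, 51.0], 0.91), ([234.0, 322.0, 50.0, 55.0], 0.8), ([170.0, 287.0, 51.0, 49.0], 0.67)]
shift [ 496.4 -187.3   15.4] roll -28.951965630132065 pos [ 0.4237 -0.325   0.2341] yawy -28.95 q6 -0.36 t 13.25
```

View pics/b2.png

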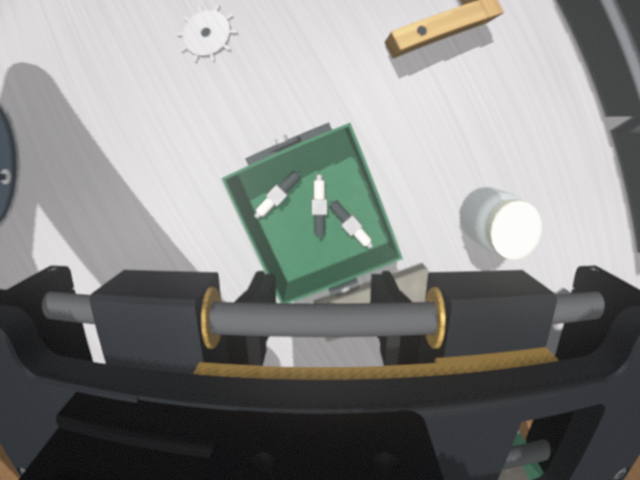

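```bash
for i in 1 2; do :; done
python3 -m creep '[{"translation":[157,-78,0],"roll":0,"gripper":85},{"translation":[157,-78,0],"roll":0,"gripper":85},{"translation":[157,-78,0],"roll":0,"gripper":85},{"translation":[157,-78,0],"roll":0,"gripper":85},{"translation":[157,-78,0],"roll":0,"gripper":85}]' | grep -E 'pos'
python3 -m creep '[{"translation":[157,-78,0],"roll":0,"gripper":85},{"translation":[157,-78,0],"roll":0,"gripper":85},{"translation":[157,-78,0],"roll":0,"gripper":85},{"translation":[157,-78,0],"roll":0,"gripper":85},{"translation":[157,-78,0],"roll":0,"gripper":85}]' | grep -E 'pos'
python3 -m creep '[{"translation":[157,-78,0],"roll":35,"gripper":85},{"translation":[157,-78,0],"roll":35,"gripper":85},{"translation":[157,-78,0],"roll":35,"gripper":85},{"translation":[157,-78,0],"roll":35,"gripper":85},{"translation":[157,-78,0],"roll":35,"gripper":85}]' | grep -E 'pos'
python3 -m creep '[{"translation":[0,0,0],"roll":29,"gripper":85},{"translation":[0,0,0],"roll":29,"gripper":85},{"translation":[0,0,0],"roll":29,"gripper":85},{"translation":[0,0,0],"roll":29,"gripper":85},{"translation":[0,0,0],"roll":29,"gripper":85}]' | grep -E 'pos'
python3 - <<'E'
from h import *
go([.45,.2,.24],-94)
a=snap('wrist','r1.png')
for d in viewer.recognise('wrist','spool1')+viewer.recognise('wrist','rack')[:1]:
    b=d['bbox'];print(np.round(b),d['p'],wr((b[0]+b[2]/2,b[1]+b[3]/2),.055).round(4))
E
```

```text
position: [0.4295, -0.1443, 0.234]
position: [0.4384, 0.0292, 0.2347]
position: [0.4478, 0.1974, 0.2348]
position: [0.4478, 0.1957, 0.2347]
shift [ 2.3 -4.2 -5.3] roll 5.398070250100588 pos [0.4478 0.1957 0.2347] yawy -88.6 q6 1.73 t 14.92
[217. 124.  79.  70.] 0.88 [0.4997 0.2609 0.055 ]
[243.   2.  62.  43.] 0.8 [0.6325 0.2481 0.055 ]
[238.   2.  60. 239.] 0.58 [0.5354 0.2508 0.055 ]
```

View pics/r1.png

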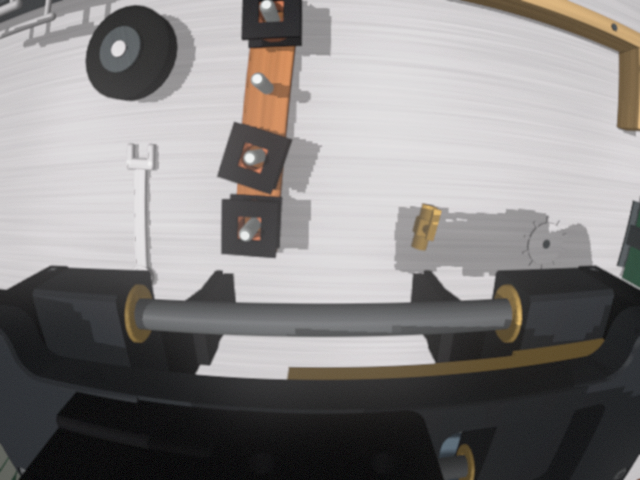

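```bash
cat >> h.py <<'E'
def spools(im,z=.055,off=(0,0,0),lo=45,seeds=None):
    "dark square cheeks in the wrist picture -> centre, angle (deg, mod 90), size"
    m=(im.max(2)<lo).astype(np.uint8); m[265:]=0
    cs,_=cv2.findContours(m,cv2.RETR_EXTERNAL,cv2.CHAIN_APPROX_NONE);out=[]
    for c in cs:
        if cv2.contourArea(c)<800: continue
        c=cv2.convexHull(c)
        w=np.array([wr(p,z)[:2] for p in c[:,0,:].astype(float)])
        (cx,cy),(a,b),an=cv2.minAreaRect((w*1000).astype(np.float32))
        if max(a,b)>120: continue
        out.append((round(cx/1000,4),round(cy/1000,4),round((an+45)%90-45,1),round(a,1),round(b,1),cv2.boundingRect(c)))
    return out
E
python3 - <<'E'
from h import *
a=cv2.imread('pics/r1.png')
for s in spools(a): print(s)
print(a[200:250:10,230:280:10].max(2))
for u in [(245,232),(250,157),(258,79),(267,10)]: print(wr(u,.075).round(4))
E
```

```text
[[ 71  67  61  61  60]
 [ 77  71  68  66  66]
 [ 75 125 127 167  69]
 [ 76 145 124 100  70]
 [ 75  76  92  93  71]]
[0.4323 0.269  0.075 ]
[0.502  0.2637 0.075 ]
[0.5729 0.2578 0.075 ]
[0.6396 0.2525 0.075 ]
```

```bash
python3 - <<'E'
from h import *
a=cv2.imread('pics/r1.png')
for lo in(80,88,96):
  for s in spools(a,lo=lo): print(lo,s)
E
```

```text
80 (0.4339, 0.2673, -2.1, 57.1, 59.9, (223, 195, 58, 62))
80 (0.5004, 0.2636, -17.8, 56.6, 54.6, (220, 124, 71, 69))
80 (0.6167, 0.4012, -15.1, 112.3, 100.6, (87, 6, 90, 94))
80 (0.6344, 0.2508, 1.8, 51.4, 56.6, (242, 0, 60, 47))
88 (0.4338, 0.2671, -2.3, 57.6, 60.2, (223, 195, 59, 62))
88 (0.5006, 0.2635, -17.7, 57.8, 54.9, (219, 124, 72, 69))
88 (0.6166, 0.4013, -15.2, 112.7, 100.9, (87, 6, 90, 94))
88 (0.634, 0.2508, 0.7, 50.9, 57.6, (242, 0, 60, 48))
96 (0.4337, 0.2675, -2.4, 58.5, 60.5, (222, 195, 60, 62))
96 (0.5006, 0.2637, -17.7, 58.2, 55.5, (219, 123, 73, 70))
96 (0.6166, 0.4012, -15.2, 113.0, 101.2, (86, 6, 91, 94))
96 (0.6341, 0.2508, 1.0, 51.3, 57.3, (242, 0, 60, 48))
```

```bash
python3 -m creep '[{"translation":[-32,-72,70],"roll":3.7,"gripper":75},{"translation":[-32,-72,70],"roll":3.7,"gripper":75},{"translation":[-32,-72,70],"roll":3.7,"gripper":75},{"translation":[-32,-72,70],"roll":3.7,"gripper":75},{"translation":[-32,-72,70],"roll":3.7,"gripper":75}]' | grep -E 'pos'
python3 - <<'E'
from h import *
a=snap('wrist','r2.png')
for s in spools(a,lo=88): print(s)
go([.434,.267,.01],-92.3)
E
```

```text
position: [0.4132, 0.2674, 0.165]
(0.4346, 0.2692, -2.4, 54.5, 56.9, (285, 169, 72, 73))
(0.5033, 0.2648, -18.4, 54.9, 54.8, (279, 73, 89, 88))
(0.592, 0.4092, -13.3, 110.7, 55.2, (97, 0, 114, 61))
shift [ 19.4  -0.5 155.9] roll 0.2452671006880962 pos [0.4145 0.2673 0.1659] yawy -92.05 q6 1.95 t 15.53
```

```bash
python3 -m creep '[{"translation":[20,-2,80],"roll":0,"gripper":75},{"translation":[20,-2,80],"roll":0,"gripper":75},{"translation":[20,-2,80],"roll":0,"gripper":75}]' | grep -E 'pos'
python3 -m creep '[{"translation":[0,0,38],"roll":0,"gripper":75},{"translation":[0,0,76],"roll":0,"gripper":75},{"translation":[0,0,76],"roll":0,"gripper":75},{"translation":[0,0,76],"roll":0,"gripper":0},{"translation":[0,0,76],"roll":0,"gripper":0}]' 20 | grep -E 'pos|for|wid'
python3 -m creep '[{"translation":[0,0,0],"roll":0,"gripper":0},{"translation":[0,0,0],"roll":0,"gripper":0},{"translation":[0,0,0],"roll":0,"gripper":0},{"translation":[0,0,0],"roll":0,"gripper":0}]' | grep -E 'pos|for|wid'
```

```text
position: [0.433, 0.2663, 0.0792]
position: [0.4358, 0.2689, 0.0128]
ft_force: [-0.3, -0.4, 0.8]
grip_width: 0.0679
grip_force: 0.0
position: [0.436, 0.2693, 0.0132]
ft_force: [-0.4, -1.5, 10.6]
grip_width: 0.0538
grip_force: 19.9
```

```bash
python3 -m creep '[{"translation":[0,0,-50],"roll":0,"gripper":0},{"translation":[0,0,-100],"roll":0,"gripper":0},{"translation":[0,0,-120],"roll":0,"gripper":0},{"translation":[0,0,-120],"roll":0,"gripper":0},{"translation":[0,0,-120],"roll":0,"gripper":0}]' 30 | grep -E 'pos|for|wid'
python3 - <<'E'
from h import *
a=snap('wrist','r3.png')
for s in spools(a,lo=88): print(s)
print(telemetry.get_obs()['ft_force'])
snap('side');print([(np.round(d['bbox']).tolist(),round(d['p'],2)) for d in viewer.recognise('side','spool1')])
go([.56,-.04,.14],-92.5)
E
```

```text
position: [0.4355, 0.2694, 0.1333]
ft_force: [-0.6, 0.1, -2.8]
grip_width: 0.0538
grip_force: 29.6
(0.4265, 0.27, -2.2, 101.5, 17.1, (252, 241, 143, 24))
(0.4982, 0.2639, -17.8, 53.5, 53.5, (283, 101, 95, 97))
(0.5925, 0.4026, -14.0, 106.8, 65.3, (81, 0, 123, 83))
[-0.28332002 -1.44207156 -0.76305381]
[([231.0, 331.0, 50.0, 41.0], 0.95), ([284.0, 292.0, 34.0, 54.0], 0.84), ([169.0, 288.0, 49.0, 47.0], 0.65), ([388.0, 153.0, 74.0, 64.0], 0.65)]
shift [139.  303.2 -10.8] roll 0.34151272594638726 pos [0.4325 0.2682 0.1292] yawy -92.16 q6 1.94 t 17.1
```

```bash
python3 -m creep '[{"translation":[70,162,-35],"roll":0,"gripper":0},{"translation":[70,162,-35],"roll":0,"gripper":0},{"translation":[70,162,-35],"roll":0,"gripper":0},{"translation":[70,162,-35],"roll":0,"gripper":0},{"translation":[70,162,-35],"roll":0,"gripper":0}]' | grep -E 'pos'
python3 -m creep '[{"translation":[70,162,-35],"roll":0,"gripper":0},{"translation":[70,162,-35],"roll":0,"gripper":0},{"translation":[70,162,-35],"roll":0,"gripper":0},{"translation":[70,162,-35],"roll":0,"gripper":0},{"translation":[70,162,-35],"roll":0,"gripper":0}]' | grep -E 'pos|wid'
cat >> h.py <<'E'
def fence(im):
    h=cv2.cvtColor(im,cv2.COLOR_BGR2HSV)
    m=((h[...,0]>10)&(h[...,0]<26)&(h[...,1]>70)&(h[...,2]>90)).astype(np.uint8);m[265:]=0
    m=cv2.morphologyEx(m,cv2.MORPH_OPEN,np.ones((3,3),np.uint8))
    n,l,s,_=cv2.connectedComponentsWithStats(m);k=1+np.argmax(s[1:,4]);m=l==k
    x0,y0,w,hh=s[k,:4]
    L=[];S=[]
    for u in range(x0+8,x0+w-60,3):
        v=np.flatnonzero(m[:,u])
        if len(v): L.append(wr((u,v[-1]+.5),0)[:2])
    for v in range(y0+50,y0+hh-8,2):
        u=np.flatnonzero(m[v])
        if len(u): S.append(wr((u[0]-.5,v),0)[:2])
    def fit(P):
        P=np.array(P);f=cv2.fitLine((P*1000).astype(np.float32),cv2.DIST_HUBER,0,.5,.01).ravel()
        r=abs((P*1000-f[2:])@[-f[1],f[0]]);return f,r.mean()
    L=[p for p in L];fl,rl=fit(L);fs,rs=fit(S)
    A=np.array([fl[:2],-fs[:2]]).T;t=np.linalg.solve(A,fs[2:]-fl[2:]);c=fl[2:]+t[0]*fl[:2]
    dl=fl[:2]*np.sign(fl[1]);ds=fs[:2]*np.sign(-fs[0])
    print('fence bbox',(x0,y0,w,hh),'corner mm',c.round(1),'yaw long',np.degrees(np.arctan2(-dl[0],dl[1])).round(2),'yaw short',np.degrees(np.arctan2(-ds[1],-ds[0])).round(2),'res',rl.round(2),rs.round(2),len(L),len(S))
E
python3 - <<'E'
from h import *
a=snap('wrist','f1.png');print(tool()[0]);fence(a)
E
```

```text
position: [0.5, 0.0996, 0.1643]
position: [0.5642, -0.0659, 0.1994]
grip_width: 0.0538
[ 0.56438425 -0.06612802  0.19938293]
fence bbox (np.int32(140), np.int32(55), np.int32(351), np.int32(149)) corner mm [ 684.9 -207.8] yaw long -3.07 yaw short -2.5 res 0.63 0.25 95 46
```

```bash
cat >> h.py <<'E'
C=np.array([.685,-.208]);Y=np.radians(-3.0)
def F(x,y,z):
    "fence mm -> world m"
    e=np.array([np.cos(Y),np.sin(Y)]);n=np.array([-np.sin(Y),np.cos(Y)])
    return np.append(C+(x*e+y*n)/1000,z/1000)
def inF(p):
    d=np.array(p)[:2]-C;return np.round([d@[np.cos(Y),np.sin(Y)]*1000,d@[-np.sin(Y),np.cos(Y)]*1000],1)
E
python3 - <<'E'
from h import *
go(F(-40,53,60),-93)
E
```

```text
shift [ 86.7  82.8 139.9] roll 0.5573377494442866 pos [ 0.5644 -0.0661  0.1994] yawy -92.44 q6 1.3 t 17.98
```

```bash
python3 -m creep '[{"translation":[87,83,60],"roll":0.6,"gripper":0},{"translation":[87,83,60],"roll":0.6,"gripper":0},{"translation":[87,83,60],"roll":0.6,"gripper":0},{"translation":[87,83,140],"roll":0.6,"gripper":0},{"translation":[87,83,140],"roll":0.6,"gripper":0}]' | grep -E 'pos'
python3 -m creep '[{"translation":[0,0,0],"roll":0,"gripper":0},{"translation":[0,0,0],"roll":0,"gripper":0}]' | grep -E 'pos|force'
python3 -m creep '[{"translation":[0,0,40],"roll":0,"gripper":0},{"translation":[0,0,52],"roll":0,"gripper":0},{"translation":[0,0,52],"roll":0,"gripper":0}]' | grep -E 'pos|force'
python3 - <<'E'
from h import *
p,_,o=tool();print(inF(p),p,o['ft_force']);go(F(-30,53,0),-93)
E
```

```text
position: [0.647, -0.1476, 0.0592]
position: [0.6406, -0.1438, 0.0556]
ft_force: [0.1, -0.0, -1.5]
grip_force: 29.6
position: [0.6432, -0.1448, 0.0085]
ft_force: [-0.8, 0.3, -2.4]
grip_force: 29.6
[-45.   60.9] [ 0.64320852 -0.14478742  0.00853928] [-0.75791985  0.33357204 -2.39005358]
shift [15.   8.   8.5] roll 0.2865081235870548 pos [ 0.6432 -0.1448  0.0085] yawy -92.71 q6 1.23 t 18.82
```

```bash
python3 -m creep '[{"translation":[4,4,4],"roll":0.3,"gripper":0},{"translation":[4,4,7],"roll":0.3,"gripper":0},{"translation":[4,4,7],"roll":0.3,"gripper":0}]' | grep -E 'pos|force'
python3 -m creep '[{"translation":[0,0,2],"roll":0,"gripper":0},{"translation":[0,0,2],"roll":0,"gripper":0}]' | grep -E 'pos|force'
python3 -m creep '[{"translation":[0,0,2],"roll":0,"gripper":0},{"translation":[0,0,2],"roll":0,"gripper":0}]' | grep -E 'pos|force'
```

```text
position: [0.6507, -0.1514, 0.0043]
ft_force: [0.1, -0.4, -1.6]
grip_force: 29.6
position: [0.6495, -0.1509, 0.0011]
ft_force: [0.0, -0.1, -3.1]
grip_force: 29.6
position: [0.6492, -0.1508, -0.0017]
ft_force: [0.3, 1.1, -0.6]
grip_force: 29.6
```

```bash
python3 -m creep '[{"translation":[0,0,1],"roll":0,"gripper":0},{"translation":[0,0,1],"roll":0,"gripper":0}]' | grep -E 'pos|ft'
python3 -m creep '[{"translation":[3,0,0],"roll":0,"gripper":0},{"translation":[6,0,0],"roll":0,"gripper":0},{"translation":[6,0,0],"roll":0,"gripper":0}]' | grep -E 'pos|ft'
python3 -m creep '[{"translation":[2,0,0],"roll":0,"gripper":0},{"translation":[2,0,0],"roll":0,"gripper":0}]' | grep -E 'pos|ft'
python3 -m creep '[{"translation":[2,0,0],"roll":0,"gripper":0},{"translation":[2,0,0],"roll":0,"gripper":0}]' | grep -E 'pos|ft'
python3 - <<'E'
from h import *
p,_,o=tool();print(inF(p))
E
```

```text
position: [0.6492, -0.1509, -0.0017]
ft_force: [-0.8, -0.1, 4.3]
position: [0.6547, -0.1511, -0.0017]
ft_force: [-3.3, -0.2, 6.3]
position: [0.6562, -0.1512, -0.0017]
ft_force: [-4.5, 0.2, 6.0]
position: [0.6582, -0.1513, -0.0017]
ft_force: [-4.6, -0.5, 6.4]
[-29.8  55.2]
```

```bash
python3 -m creep '[{"translation":[2,0,0],"roll":0,"gripper":0},{"translation":[2,0,0],"roll":0,"gripper":0}]' | grep -E 'pos|ft'
python3 -m creep '[{"translation":[1.5,0,0],"roll":0,"gripper":0},{"translation":[1.5,0,0],"roll":0,"gripper":0}]' | grep -E 'pos|ft'
```

```text
position: [0.6602, -0.1514, -0.0016]
ft_force: [-4.1, -0.2, 6.1]
position: [0.6615, -0.1515, -0.0017]
ft_force: [-4.5, -0.6, 6.3]
```

```bash
python3 -m creep '[{"translation":[1.5,0,0],"roll":0,"gripper":0},{"translation":[1.5,0,0],"roll":0,"gripper":0}]' | grep -E 'pos|ft'
python3 -m creep '[{"translation":[1.5,0,0],"roll":0,"gripper":0},{"translation":[1.5,0,0],"roll":0,"gripper":0}]' | grep -E 'pos|ft'
```

```text
position: [0.6624, -0.1515, -0.0017]
ft_force: [-6.2, -0.2, 8.7]
position: [0.6623, -0.1515, -0.0017]
ft_force: [-7.9, -0.9, 10.1]
```

```bash
python3 -m creep '[{"translation":[1,0,0],"roll":0,"gripper":0},{"translation":[1,0,0],"roll":0,"gripper":0},{"translation":[0,0,-1],"roll":0,"gripper":70},{"translation":[-2,0,-1],"roll":0,"gripper":70},{"translation":[-2,0,-1],"roll":0,"gripper":70}]' | grep -E 'pos|ft|wid'
python3 -m creep '[{"translation":[0,0,-40],"roll":0,"gripper":70},{"translation":[0,0,-70],"roll":0,"gripper":70},{"translation":[0,-30,-70],"roll":0,"gripper":0},{"translation":[0,-52,-70],"roll":0,"gripper":0},{"translation":[0,-52,-70],"roll":0,"gripper":0}]' | grep -E 'pos|ft|wid'
python3 -m creep '[{"translation":[0,0,0],"roll":0,"gripper":0},{"translation":[0,0,0],"roll":0,"gripper":0},{"translation":[0,0,0],"roll":0,"gripper":0},{"translation":[0,0,0],"roll":0,"gripper":0},{"translation":[0,0,0],"roll":0,"gripper":0}]' | grep -E 'pos|ft|wid'
python3 - <<'E'
from h import *
p,_,o=tool();print(inF(p));go(F(-25,110,5),-93)
E
```

```text
position: [0.6638, -0.1516, -0.0017]
ft_force: [-0.0, -0.2, -0.2]
grip_width: 0.0655
position: [0.6667, -0.0953, 0.0687]
ft_force: [-0.4, 0.3, -0.1]
grip_width: 0.0574
position: [0.6663, -0.1005, 0.0677]
ft_force: [0.0, -0.3, 0.0]
grip_width: 0.0244
[-24.3 106.3]
shift [-0.7 -3.7 62.7] roll -0.13846029433871365 pos [ 0.6663 -0.1005  0.0677] yawy -93.14 q6 1.31 t 22.07
```

```bash
python3 -m creep '[{"translation":[0,-3,0],"roll":0,"gripper":0},{"translation":[0,-3,0],"roll":0,"gripper":0},{"translation":[0,-3,30],"roll":0,"gripper":0},{"translation":[0,-3,62],"roll":0,"gripper":0},{"translation":[0,-3,62],"roll":0,"gripper":0}]' | grep -E 'pos|ft|wid'
python3 -m creep '[{"translation":[0,5,0],"roll":0,"gripper":0},{"translation":[0,10,0],"roll":0,"gripper":0},{"translation":[0,15,0],"roll":0,"gripper":0},{"translation":[0,20,0],"roll":0,"gripper":0},{"translation":[0,20,0],"roll":0,"gripper":0}]' | grep -E 'pos|ft|wid'
python3 - <<'E'
from h import *
p,_,o=tool();print(inF(p),o['ft_force'])
E
```

```text
position: [0.6616, -0.0952, 0.0002]
ft_force: [-1.6, 0.2, -0.6]
grip_width: 0.0007
position: [0.6667, -0.1183, 0.008]
ft_force: [-0.6, 0.1, -0.3]
grip_width: 0.0005
[-22.9  88.6] [-0.56734328  0.06176024 -0.29191349]
```

```bash
python3 -m creep '[{"translation":[-3,4,0],"roll":0,"gripper":0},{"translation":[-3,8,0],"roll":0,"gripper":0},{"translation":[-3,12,0],"roll":0,"gripper":0},{"translation":[-3,12,0],"roll":0,"gripper":0}]' | grep -E 'pos|ft'
python3 -m creep '[{"translation":[0,2,0],"roll":0,"gripper":0},{"translation":[0,2,0],"roll":0,"gripper":0}]' | grep -E 'pos|ft'
python3 -m creep '[{"translation":[0,2,0],"roll":0,"gripper":0},{"translation":[0,2,0],"roll":0,"gripper":0}]' | grep -E 'pos|ft'
python3 -m creep '[{"translation":[0,2,0],"roll":0,"gripper":0},{"translation":[0,2,0],"roll":0,"gripper":0}]' | grep -E 'pos|ft'
```

```text
position: [0.662, -0.129, 0.0067]
ft_force: [0.5, 0.5, 1.7]
position: [0.6618, -0.1304, 0.0063]
ft_force: [0.0, 2.7, 3.1]
position: [0.6616, -0.1324, 0.0061]
ft_force: [-0.2, 3.1, 3.3]
position: [0.6614, -0.1346, 0.006]
ft_force: [1.1, 3.2, 2.8]
```

```bash
for k in 1; do python3 -m creep '[{"translation":[0,1.5,0],"roll":0,"gripper":0},{"translation":[0,1.5,0],"roll":0,"gripper":0}]' | grep -E 'pos|ft'
python3 -m creep '[{"translation":[0,1.5,0],"roll":0,"gripper":0},{"translation":[0,1.5,0],"roll":0,"gripper":0}]' | grep -E 'pos|ft'
python3 -m creep '[{"translation":[0,1.5,0],"roll":0,"gripper":0},{"translation":[0,1.5,0],"roll":0,"gripper":0}]' | grep -E 'pos|ft'; done
```

```text
position: [0.6613, -0.1361, 0.0059]
ft_force: [0.6, 2.2, 3.4]
position: [0.6611, -0.1372, 0.0059]
ft_force: [-0.0, 4.5, 2.4]
position: [0.6606, -0.1373, 0.0059]
ft_force: [-0.9, 6.1, 4.3]
```

```bash
python3 -m creep '[{"translation":[0,2,0],"roll":0,"gripper":0},{"translation":[0,2,0],"roll":0,"gripper":0}]' | grep -E 'pos|ft'
python3 -m creep '[{"translation":[0,-12,0],"roll":0,"gripper":0},{"translation":[0,-12,0],"roll":0,"gripper":0},{"translation":[-10,-12,-80],"roll":0,"gripper":24},{"translation":[-45,-12,-110],"roll":0,"gripper":24},{"translation":[-80,-12,-110],"roll":0,"gripper":24}]' | grep -E 'pos|ft'
python3 -m creep '[{"translation":[-20,40,0],"roll":0,"gripper":24},{"translation":[-20,40,0],"roll":0,"gripper":24},{"translation":[-20,40,0],"roll":0,"gripper":24}]' | grep -E 'pos|ft'
cat >> h.py <<'E'
def look(f,z=.04,lo=88):
    a=snap('wrist',f);fence(a)
    for s in spools(a,z,lo=lo): print(s,'F',inF(s[:2]))
E
python3 - <<'E'
from h import *
p,_,o=tool();print(inF(p),p);look('f2.png')
E
```

```text
position: [0.66, -0.1375, 0.0059]
ft_force: [-0.7, 10.5, 6.6]
position: [0.6048, -0.1283, 0.1072]
ft_force: [1.0, -1.4, 1.5]
position: [0.5771, -0.1673, 0.1053]
ft_force: [0.1, 0.4, 1.3]
[-109.9   35. ] [ 0.57707731 -0.16725977  0.10533777]
fence bbox (np.int32(0), np.int32(47), np.int32(408), np.int32(203)) corner mm [699.2  70.3] yaw long -2.81 yaw short 72.54 res 0.29 19.11 114 73
(0.6539, -0.1729, -3.0, 54.3, 54.7, (285, 88, 87, 86)) F [-32.9  33.4]
```

```bash
python3 - <<'E'
from h import *
a=cv2.imread('pics/f2.png')
for v in(110,130,150): print('row',v,[tuple(int(t) for t in x) for x in a[v,364:396:2]])
for u in(305,330,350): print('col',u,[tuple(int(t) for t in x) for x in a[64:94:2,u]])
for P in [F(0,28,0),F(0,28,45),F(-28,0,0),F(-28,0,45),F(0,28,40),F(-28,56,40),F(-56,28,40)]: print(w2wr(P).round(1))
E
```

```text
row 110 [(58, 59, 62), (58, 58, 61), (56, 57, 60), (59, 60, 65), (84, 111, 132), (144, 201, 234), (162, 223, 246), (156, 216, 242), (152, 212, 238), (150, 209, 237), (150, 207, 236), (148, 205, 236), (148, 205, 235), (150, 208, 237), (150, 209, 238), (156, 215, 241)]
row 130 [(57, 60, 65), (61, 62, 66), (61, 62, 66), (61, 63, 68), (83, 106, 125), (141, 194, 228), (161, 221, 245), (157, 217, 242), (150, 208, 237), (151, 211, 237), (150, 210, 237), (150, 208, 237), (151, 208, 236), (150, 209, 237), (151, 211, 238), (155, 215, 240)]
row 150 [(63, 66, 72), (64, 66, 73), (65, 66, 73), (65, 69, 75), (89, 113, 133), (144, 197, 231), (164, 223, 246), (165, 223, 246), (164, 223, 246), (158, 218, 242), (153, 211, 238), (150, 209, 237), (152, 210, 237), (154, 212, 239), (153, 212, 239), (156, 214, 240)]
col 305 [(152, 211, 239), (149, 207, 236), (148, 205, 235), (150, 207, 236), (150, 207, 236), (149, 206, 235), (148, 204, 235), (129, 178, 214), (86, 117, 140), (79, 106, 125), (78, 105, 124), (78, 105, 124), (70, 81, 93), (64, 65, 69), (65, 64, 68)]
col 330 [(150, 207, 237), (147, 204, 235), (147, 206, 235), (150, 209, 237), (150, 209, 237), (149, 207, 236), (146, 204, 234), (124, 170, 205), (80, 110, 131), (75, 103, 122), (79, 106, 126), (77, 103, 121), (66, 75, 84), (61, 61, 63), (60, 61, 63)]
col 350 [(149, 207, 236), (146, 204, 234), (148, 206, 235), (150, 208, 236), (153, 212, 238), (151, 211, 237), (151, 208, 237), (125, 174, 209), (78, 108, 129), (75, 104, 124), (78, 104, 125), (76, 103, 122), (64, 74, 84), (58, 57, 60), (58, 58, 62)]
[334.5  88.1]
[336.9  77.8]
[372.5 125.7]
[382.1 122.8]
[336.6  79.2]
[292.3 122.8]
[336.8 166.3]
```

```bash
sed -i 's/C=np.array(.*);Y/C=np.array([.685,-.2025]);Y/' h.py; python3 - <<'E'
from h import *
go(F(-80,28,6),-93)
E
```

```text
shift [29.   2.5 98.9] roll -0.1959175854263151 pos [ 0.5778 -0.1661  0.1049] yawy -93.2 q6 1.16 t 25.12
```

```bash
python3 -m creep '[{"translation":[27,2.5,30],"roll":0,"gripper":24},{"translation":[27,2.5,60],"roll":0,"gripper":24},{"translation":[27,2.5,98],"roll":0,"gripper":24},{"translation":[27,2.5,98],"roll":0,"gripper":24},{"translation":[27,2.5,98],"roll":0,"gripper":24}]' | grep -E 'pos|ft|wid'
python3 -m creep '[{"translation":[4,0,0],"roll":0,"gripper":24},{"translation":[8,0,0],"roll":0,"gripper":24},{"translation":[8,0,0],"roll":0,"gripper":24}]' | grep -E 'pos|ft|wid'
python3 -m creep '[{"translation":[2,0,0],"roll":0,"gripper":24},{"translation":[4,0,0],"roll":0,"gripper":24},{"translation":[4,0,0],"roll":0,"gripper":24}]' | grep -E 'pos|ft|wid'
python3 - <<'E'
from h import *
p,_,o=tool();print(inF(p),p)
E
```

```text
position: [0.6027, -0.1666, 0.0036]
ft_force: [0.1, 0.1, 0.1]
grip_width: 0.024
position: [0.6157, -0.1696, 0.01]
ft_force: [-0.7, -0.3, 0.4]
grip_width: 0.0242
position: [0.6175, -0.1693, 0.0083]
ft_force: [-0.6, 0.4, 0.7]
grip_width: 0.024
[-69.2  29.6] [ 0.61745915 -0.16927733  0.00829999]
```

```bash
python3 -m creep '[{"translation":[2,0,0],"roll":0,"gripper":24},{"translation":[2,0,0],"roll":0,"gripper":24}]' | grep -E 'pos|ft'
python3 -m creep '[{"translation":[2,0,0],"roll":0,"gripper":24},{"translation":[2,0,0],"roll":0,"gripper":24}]' | grep -E 'pos|ft'
python3 -m creep '[{"translation":[2,0,0],"roll":0,"gripper":24},{"translation":[2,0,0],"roll":0,"gripper":24}]' | grep -E 'pos|ft'
python3 -m creep '[{"translation":[1,0,0],"roll":0,"gripper":24},{"translation":[1,0,0],"roll":0,"gripper":24}]' | grep -E 'pos|ft'
```

```text
position: [0.6189, -0.1692, 0.0073]
ft_force: [-0.0, -0.2, 0.3]
position: [0.619, -0.169, 0.0069]
ft_force: [-5.1, -0.3, 3.8]
position: [0.6189, -0.1689, 0.0067]
ft_force: [-9.3, -1.8, 6.1]
position: [0.6189, -0.1689, 0.0067]
ft_force: [-10.3, -2.3, 7.7]
```

```bash
python3 -m creep '[{"translation":[-8,0,0],"roll":0,"gripper":24},{"translation":[-8,0,-40],"roll":0,"gripper":24},{"translation":[-40,0,-80],"roll":0,"gripper":24},{"translation":[-46,0,-98],"roll":0,"gripper":24},{"translation":[-46,0,-98],"roll":0,"gripper":24}]' | grep -E 'pos|ft'
python3 - <<'E'
from h import *
a=snap('wrist','f3.png');p,_,o=tool();print(p,inF(p))
for s in spools(a,.04,lo=88): print(s,'F',inF(s[:2]))
for u in(305,330,350): print('col',u,[int(x.max()) for x in a[64:100:2,u]])
for P in [F(0,28,0),F(0,28,45),F(0,28,40),F(-28,0,40),F(-56,28,40)]: print(w2wr(P).round(1))
b=cv2.resize(a[60:200,260:420],(480,420),interpolation=cv2.INTER_CUBIC)
s=snap('side');s=cv2.resize(s[160:240,260:340],(320,320),interpolation=cv2.INTER_CUBIC);c=np.zeros((420,800,3),np.uint8);c[:,:480]=b;c[:320,480:]=s
cv2.imwrite('pics/f3z.png',c)
E
```

```text
position: [0.579, -0.1679, 0.1098]
ft_force: [0.6, -0.2, 0.1]
[ 0.57944286 -0.16783123  0.10792423] [-107.2   29.1]
(0.6579, -0.1744, -3.1, 54.4, 54.9, (285, 86, 86, 85)) F [-28.5  26.6]
col 305 [238, 239, 238, 236, 234, 235, 235, 235, 234, 228, 167, 86, 69, 71, 72, 69, 70, 70]
col 330 [238, 238, 237, 235, 233, 236, 237, 236, 235, 227, 155, 75, 65, 64, 65, 65, 65, 64]
col 350 [236, 238, 237, 234, 233, 235, 237, 236, 237, 228, 165, 83, 61, 62, 62, 64, 63, 60]
[324.8  92.3]
[325.5  82.6]
[325.4  83.8]
[369.1 127. ]
[325.6 169.8]
```

View pics/f3z.png

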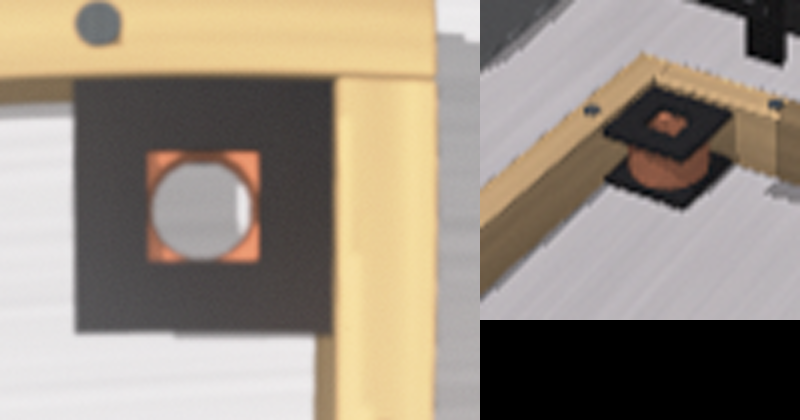

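```bash
sed -i 's/C=np.array(.*);Y/C=np.array([.6845,-.2039]);Y/' h.py
python3 -m creep '[{"translation":[-20,-145,-60],"roll":0,"gripper":75},{"translation":[-20,-145,-60],"roll":0,"gripper":75},{"translation":[-20,-145,-60],"roll":0,"gripper":75},{"translation":[-20,-145,-60],"roll":0,"gripper":75},{"translation":[-20,-145,-60],"roll":0,"gripper":75}]' | grep pos
python3 -m creep '[{"translation":[-40,-145,0],"roll":0,"gripper":75},{"translation":[-40,-145,0],"roll":0,"gripper":75},{"translation":[-40,-145,0],"roll":0,"gripper":75},{"translation":[-40,-145,0],"roll":0,"gripper":75},{"translation":[-40,-145,0],"roll":0,"gripper":75}]' | grep pos
python3 -m creep '[{"translation":[-60,-130,0],"roll":14,"gripper":75},{"translation":[-60,-130,0],"roll":14,"gripper":75},{"translation":[-60,-130,0],"roll":14,"gripper":75},{"translation":[-60,-130,0],"roll":14,"gripper":75},{"translation":[-60,-130,0],"roll":14,"gripper":75}]' | grep pos
python3 - <<'E'
from h import *
a=snap('wrist','r4.png')
for s in spools(a,lo=88): print(s)
go([.5005,.2642,.016],-108)
E
```

```text
position: [0.5659, -0.0155, 0.1658]
position: [0.5316, 0.1302, 0.1632]
position: [0.4788, 0.2621, 0.1635]
(0.5037, 0.2616, -18.5, 53.5, 56.3, (278, 166, 71, 73))
(0.6196, 0.3978, -19.1, 108.5, 99.2, (67, 65, 107, 117))
(0.6439, 0.2481, 1.2, 64.1, 54.5, (232, 0, 89, 73))
(0.7533, 0.4649, -8.6, 108.5, 115.1, (0, 0, 78, 96))
shift [ 18.6  -9.9 147.6] roll 1.1544549614263389 pos [0.48   0.2602 0.1636] yawy -106.85 q6 2.16 t 28.52
```

```bash
python3 -m creep '[{"translation":[21,-9,60],"roll":1.5,"gripper":75},{"translation":[21,-9,75],"roll":1.5,"gripper":75},{"translation":[21,-9,75],"roll":1.5,"gripper":75}]' | grep -E 'pos'
python3 -m creep '[{"translation":[0,0,38],"roll":0,"gripper":75},{"translation":[0,0,72],"roll":0,"gripper":75},{"translation":[0,0,72],"roll":0,"gripper":75},{"translation":[0,0,72],"roll":0,"gripper":0},{"translation":[0,0,72],"roll":0,"gripper":0}]' 20 | grep -E 'pos|for|wid'
python3 -m creep '[{"translation":[0,0,0],"roll":0,"gripper":0},{"translation":[0,0,0],"roll":0,"gripper":0},{"translation":[0,0,0],"roll":0,"gripper":0},{"translation":[0,0,0],"roll":0,"gripper":0}]' | grep -E 'pos|for|wid'
```

```text
position: [0.5015, 0.2584, 0.0821]
position: [0.5047, 0.2609, 0.0198]
ft_force: [0.6, -0.2, 0.4]
grip_width: 0.0678
grip_force: 0.0
position: [0.5054, 0.2619, 0.0208]
ft_force: [-0.0, -0.8, 7.2]
grip_width: 0.0551
grip_force: 20.0
```

```bash
python3 -m creep '[{"translation":[0,0,-50],"roll":0,"gripper":0},{"translation":[0,0,-100],"roll":0,"gripper":0},{"translation":[0,0,-110],"roll":0,"gripper":0},{"translation":[0,0,-110],"roll":-8,"gripper":0},{"translation":[0,0,-110],"roll":-15.5,"gripper":0}]' 30 | grep -E 'pos|for|wid'
python3 -m creep '[{"translation":[0,0,0],"roll":0,"gripper":0}]' | grep pos
python3 - <<'E'
from h import *
a=snap('wrist','r5.png')
for s in spools(a,lo=88): print(s)
go(F(-42,112,70),-93)
E
```

```text
position: [0.5047, 0.2619, 0.1315]
ft_force: [-0.2, 0.4, -2.1]
grip_width: 0.055
grip_force: 30.0
position: [0.5032, 0.2615, 0.1297]
(0.4975, 0.2626, -4.4, 97.7, 19.7, (254, 237, 139, 28))
(0.621, 0.3992, -0.8, 106.5, 98.6, (66, 36, 123, 132))
(0.6426, 0.2497, 0.8, 61.6, 54.6, (282, 0, 89, 85))
shift [171.8 339.1  59. ] roll -1.3667438438120882 pos [0.5029 0.2614 0.129 ] yawy -94.37 q6 1.93 t 30.07
```

```bash
python3 -m creep '[{"translation":[84,172,0],"roll":0,"gripper":0},{"translation":[84,172,0],"roll":0,"gripper":0},{"translation":[84,172,0],"roll":0,"gripper":0},{"translation":[84,172,0],"roll":0,"gripper":0},{"translation":[84,172,0],"roll":0,"gripper":0}]' | grep pos
python3 -m creep '[{"translation":[84,167,0],"roll":-1.4,"gripper":0},{"translation":[84,167,0],"roll":-1.4,"gripper":0},{"translation":[84,167,0],"roll":-1.4,"gripper":0},{"translation":[84,167,0],"roll":-1.4,"gripper":0},{"translation":[84,167,0],"roll":-1.4,"gripper":0}]' | grep pos
python3 -m creep '[{"translation":[0,0,0],"roll":0,"gripper":0},{"translation":[0,0,0],"roll":0,"gripper":0}]' | grep pos
python3 - <<'E'
from h import *
a=snap('wrist','f4.png');p,_,o=tool();print(inF(p))
for s in spools(a,.04,lo=88): print(s,'F',inF(s[:2]))
go(F(-42,112,15),-93)
E
```

```text
position: [0.5758, 0.0798, 0.1279]
position: [0.6477, -0.0947, 0.1279]
position: [0.6453, -0.0905, 0.1272]
[-45.9 112.6]
(0.6345, -0.0875, -3.1, 102.9, 20.1, (254, 238, 139, 27)) F [-56.  113.6]
(0.6555, -0.1693, -2.7, 62.9, 54.7, (391, 181, 83, 73)) F [-30.8  33. ]
shift [  4.2   0.8 112.2] roll -0.02197996673046987 pos [ 0.6445 -0.089   0.1272] yawy -93.02 q6 1.31 t 31.12
```

```bash
python3 -m creep '[{"translation":[4,0,40],"roll":0,"gripper":0},{"translation":[4,0,80],"roll":0,"gripper":0},{"translation":[4,0,110],"roll":0,"gripper":0},{"translation":[4,0,115],"roll":0,"gripper":0},{"translation":[4,0,115],"roll":0,"gripper":0}]' | grep -E 'pos|ft'
python3 -m creep '[{"translation":[0,0,2],"roll":0,"gripper":0},{"translation":[0,0,4],"roll":0,"gripper":0},{"translation":[0,0,4],"roll":0,"gripper":0}]' | grep -E 'pos|ft'
python3 -m creep '[{"translation":[0,0,2],"roll":0,"gripper":0},{"translation":[0,0,2],"roll":0,"gripper":0}]' | grep -E 'pos|ft'
python3 -m creep '[{"translation":[0,0,1],"roll":0,"gripper":0},{"translation":[0,0,1],"roll":0,"gripper":0}]' | grep -E 'pos|ft'
```

```text
position: [0.6467, -0.0869, 0.0104]
ft_force: [0.1, 0.6, -0.7]
position: [0.6512, -0.0895, 0.0111]
ft_force: [0.2, 0.7, -1.4]
position: [0.6503, -0.0896, 0.0082]
ft_force: [0.3, 1.2, -1.6]
position: [0.6498, -0.0895, 0.0063]
ft_force: [-0.6, -1.1, -2.0]
```

```bash
python3 -m creep '[{"translation":[0,0,1.5],"roll":0,"gripper":0},{"translation":[0,0,1.5],"roll":0,"gripper":0}]' | grep -E 'pos|ft'
python3 -m creep '[{"translation":[0,0,1],"roll":0,"gripper":0},{"translation":[0,0,1],"roll":0,"gripper":0}]' | grep -E 'pos|ft'
python3 -m creep '[{"translation":[3,0,0],"roll":0,"gripper":0},{"translation":[6,0,0],"roll":0,"gripper":0},{"translation":[9,0,0],"roll":0,"gripper":0},{"translation":[9,0,0],"roll":0,"gripper":0}]' | grep -E 'pos|ft'
```

```text
position: [0.6499, -0.0895, 0.0059]
ft_force: [-2.5, 0.0, 5.6]
position: [0.6499, -0.0896, 0.0059]
ft_force: [-4.4, -0.4, 10.8]
position: [0.6575, -0.0899, 0.0059]
ft_force: [-5.2, -0.3, 12.3]
```

```bash
python3 -m creep '[{"translation":[2,0,-1],"roll":0,"gripper":0},{"translation":[4,0,-1],"roll":0,"gripper":0},{"translation":[4,0,-1],"roll":0,"gripper":0}]' | grep -E 'pos|ft'
python3 -m creep '[{"translation":[2,0,0],"roll":0,"gripper":0},{"translation":[2,0,0],"roll":0,"gripper":0}]' | grep -E 'pos|ft'
python3 -m creep '[{"translation":[2,0,0],"roll":0,"gripper":0},{"translation":[2,0,0],"roll":0,"gripper":0}]' | grep -E 'pos|ft'
python3 -m creep '[{"translation":[2,0,0],"roll":0,"gripper":0},{"translation":[2,0,0],"roll":0,"gripper":0}]' | grep -E 'pos|ft'
```

```text
position: [0.6621, -0.0902, 0.0059]
ft_force: [-4.7, -0.7, 9.0]
position: [0.6639, -0.0902, 0.0059]
ft_force: [-5.4, 0.1, 9.5]
position: [0.6658, -0.0903, 0.0059]
ft_force: [-4.9, -0.5, 8.3]
position: [0.6661, -0.0903, 0.0059]
ft_force: [-7.8, -0.7, 10.8]
```

```bash
python3 -m creep '[{"translation":[1,0,0],"roll":0,"gripper":0},{"translation":[1,0,0],"roll":0,"gripper":0},{"translation":[0,0,0],"roll":0,"gripper":70},{"translation":[0,0,-1],"roll":0,"gripper":70},{"translation":[0,0,-1],"roll":0,"gripper":70}]' | grep -E 'pos|ft|wid'
python3 -m creep '[{"translation":[-3,0,-40],"roll":0,"gripper":70},{"translation":[-3,0,-70],"roll":0,"gripper":70},{"translation":[-3,-30,-70],"roll":0,"gripper":0},{"translation":[-3,-53,-70],"roll":0,"gripper":0},{"translation":[-3,-53,-70],"roll":0,"gripper":0}]' | grep -E 'pos|ft|wid'
python3 -m creep '[{"translation":[0,0,0],"roll":0,"gripper":0},{"translation":[0,0,0],"roll":0,"gripper":0},{"translation":[0,0,0],"roll":0,"gripper":0},{"translation":[0,0,0],"roll":0,"gripper":0},{"translation":[0,0,0],"roll":0,"gripper":0}]' | grep -E 'pos|ft|wid'
python3 - <<'E'
from h import *
p,_,o=tool();print(inF(p));go(F(-28,165,7),-93)
E
```

```text
position: [0.6696, -0.0906, 0.0058]
ft_force: [-0.1, 0.5, -0.1]
grip_width: 0.0665
position: [0.6689, -0.033, 0.0761]
ft_force: [-0.8, -0.6, -0.0]
grip_width: 0.0574
position: [0.6683, -0.0382, 0.0752]
ft_force: [0.3, -0.2, 0.1]
grip_width: 0.0246
[-24.8 164.6]
shift [-3.1 -0.4 68.2] roll 0.08681957834313891 pos [ 0.6683 -0.0382  0.0752] yawy -92.91 q6 1.4 t 34.78
```

```bash
python3 -m creep '[{"translation":[-2,0,0],"roll":0,"gripper":0},{"translation":[-2,0,0],"roll":0,"gripper":0},{"translation":[-2,0,30],"roll":0,"gripper":0},{"translation":[-2,0,66],"roll":0,"gripper":0},{"translation":[-2,0,66],"roll":0,"gripper":0}]' | grep -E 'pos|ft|wid'
python3 -m creep '[{"translation":[0,6,0],"roll":0,"gripper":0},{"translation":[0,12,0],"roll":0,"gripper":0},{"translation":[0,18,0],"roll":0,"gripper":0},{"translation":[0,24,0],"roll":0,"gripper":0},{"translation":[0,30,0],"roll":0,"gripper":0}]' | grep -E 'pos|ft|wid'
python3 -m creep '[{"translation":[0,3,0],"roll":0,"gripper":0},{"translation":[0,6,0],"roll":0,"gripper":0},{"translation":[0,6,0],"roll":0,"gripper":0}]' | grep -E 'pos|ft|wid'
python3 - <<'E'
from h import *
p,_,o=tool();print(inF(p),o['ft_force'])
E
```

```text
position: [0.6606, -0.0363, 0.0025]
ft_force: [-2.1, 0.9, -2.0]
grip_width: 0.0008
position: [0.666, -0.0681, 0.0116]
ft_force: [0.3, 0.8, -0.7]
grip_width: 0.0003
position: [0.6652, -0.0739, 0.0104]
ft_force: [0.2, -0.3, 0.4]
grip_width: 0.0003
[-26.1 128.8] [ 0.18341224 -0.29684574  0.39464646]
```

```bash
python3 -m creep '[{"translation":[0,2,0],"roll":0,"gripper":0},{"translation":[0,4,0],"roll":0,"gripper":0},{"translation":[0,4,0],"roll":0,"gripper":0}]' | grep -E 'pos|ft'
python3 -m creep '[{"translation":[0,2,0],"roll":0,"gripper":0},{"translation":[0,2,0],"roll":0,"gripper":0}]' | grep -E 'pos|ft'
python3 -m creep '[{"translation":[0,2,0],"roll":0,"gripper":0},{"translation":[0,2,0],"roll":0,"gripper":0}]' | grep -E 'pos|ft'
python3 -m creep '[{"translation":[0,2,0],"roll":0,"gripper":0},{"translation":[0,2,0],"roll":0,"gripper":0}]' | grep -E 'pos|ft'
```

```text
position: [0.6647, -0.0769, 0.01]
ft_force: [0.3, 2.6, 3.3]
position: [0.6644, -0.079, 0.0096]
ft_force: [0.1, 4.1, 3.6]
position: [0.6641, -0.0812, 0.0095]
ft_force: [0.6, 2.4, 3.6]
position: [0.6638, -0.0824, 0.0095]
ft_force: [1.0, 5.8, 4.6]
```

```bash
python3 -m creep '[{"translation":[0,1.5,0],"roll":0,"gripper":0},{"translation":[0,1.5,0],"roll":0,"gripper":0}]' | grep -E 'pos|ft'
python3 -m creep '[{"translation":[0,1.5,0],"roll":0,"gripper":0},{"translation":[0,1.5,0],"roll":0,"gripper":0}]' | grep -E 'pos|ft'
python3 -m creep '[{"translation":[0,-12,0],"roll":0,"gripper":0},{"translation":[0,-12,-20],"roll":0,"gripper":0},{"translation":[-10,-12,-60],"roll":0,"gripper":24},{"translation":[-50,-5,-90],"roll":0,"gripper":24},{"translation":[-80,36,-100],"roll":0,"gripper":24}]' | grep -E 'pos|ft'
python3 -m creep '[{"translation":[0,0,0],"roll":0,"gripper":24},{"translation":[0,0,0],"roll":0,"gripper":24},{"translation":[0,0,0],"roll":0,"gripper":24}]' | grep -E 'pos|wid'
python3 - <<'E'
from h import *
a=snap('wrist','f5.png');p,_,o=tool();print(p,inF(p))
for s in spools(a,.04,lo=88): print(s,'F',inF(s[:2]))
for u in(240,270,300,330,350,370): print('col',u,[int(x.max()) for x in a[64:104:2,u]])
for P in [F(0,84,45),F(0,28,45)]: print(w2wr(P).round(1))
go(F(-82,84,7),-93)
E
```

```text
position: [0.6638, -0.0824, 0.0095]
ft_force: [1.6, 10.2, 5.6]
position: [0.6637, -0.0825, 0.0095]
ft_force: [2.1, 12.9, 7.3]
position: [0.5934, -0.1044, 0.1075]
ft_force: [-0.2, -1.2, -0.3]
position: [0.5931, -0.1074, 0.1046]
grip_width: 0.023
[ 0.59333709 -0.10688277  0.10426359] [-96.1  92.1]
(0.6584, -0.1462, -2.4, 110.9, 55.9, (293, 103, 171, 88)) F [-29.1  56.3]
col 240 [231, 234, 230, 227, 237, 239, 242, 243, 243, 244, 244, 245, 244, 243, 241, 240, 239, 239, 236, 189]
col 270 [236, 232, 225, 237, 237, 240, 242, 243, 243, 244, 244, 244, 243, 240, 238, 237, 236, 237, 209, 138]
col 300 [236, 226, 232, 235, 237, 240, 242, 242, 243, 244, 244, 243, 242, 239, 236, 235, 235, 229, 170, 126]
col 330 [235, 226, 232, 235, 237, 239, 240, 242, 243, 244, 244, 242, 240, 238, 236, 234, 234, 224, 155, 123]
col 350 [235, 227, 229, 233, 236, 238, 240, 241, 242, 243, 243, 242, 240, 238, 236, 234, 234, 226, 163, 120]
col 370 [236, 226, 226, 232, 234, 236, 238, 241, 242, 242, 242, 241, 239, 238, 237, 235, 235, 231, 174, 125]
[337.9  98.3]
[426.7 102. ]
shift [14.2  8.1 97.3] roll 0.1480825441829836 pos [ 0.5933 -0.1069  0.1043] yawy -92.85 q6 1.26 t 37.67
```

```bash
python3 -m creep '[{"translation":[12,8,30],"roll":0,"gripper":24},{"translation":[12,8,60],"roll":0,"gripper":24},{"translation":[12,8,94],"roll":0,"gripper":24},{"translation":[12,8,94],"roll":0,"gripper":24},{"translation":[12,8,94],"roll":0,"gripper":24}]' | grep -E 'pos|ft|wid'
python3 -m creep '[{"translation":[4,0,0],"roll":0,"gripper":24},{"translation":[8,0,0],"roll":0,"gripper":24},{"translation":[8,0,0],"roll":0,"gripper":24}]' | grep -E 'pos|ft'
python3 -m creep '[{"translation":[2,0,0],"roll":0,"gripper":24},{"translation":[4,0,0],"roll":0,"gripper":24},{"translation":[4,0,0],"roll":0,"gripper":24}]' | grep -E 'pos|ft'
python3 -m creep '[{"translation":[1.5,0,0],"roll":0,"gripper":24},{"translation":[3,0,0],"roll":0,"gripper":24},{"translation":[3,0,0],"roll":0,"gripper":24}]' | grep -E 'pos|ft'
python3 - <<'E'
from h import *
p,_,o=tool();print(p,inF(p))
E
```

```text
position: [0.6031, -0.1138, 0.0081]
ft_force: [0.7, 0.1, -0.2]
grip_width: 0.024
position: [0.6161, -0.1163, 0.0137]
ft_force: [0.3, -0.6, -0.0]
position: [0.6179, -0.1161, 0.0123]
ft_force: [-0.1, -0.6, -0.8]
position: [0.6199, -0.116, 0.0112]
ft_force: [-0.0, 0.4, 0.1]
[ 0.61988162 -0.11595809  0.01121907] [-69.1  84.4]
```

```bash
python3 -m creep '[{"translation":[2,0,0],"roll":0,"gripper":24},{"translation":[2,0,0],"roll":0,"gripper":24}]' | grep -E 'pos|ft'
python3 -m creep '[{"translation":[2,0,0],"roll":0,"gripper":24},{"translation":[2,0,0],"roll":0,"gripper":24}]' | grep -E 'pos|ft'
python3 -m creep '[{"translation":[1.5,0,0],"roll":0,"gripper":24},{"translation":[1.5,0,0],"roll":0,"gripper":24}]' | grep -E 'pos|ft'
python3 -m creep '[{"translation":[1.5,0,0],"roll":0,"gripper":24},{"translation":[1.5,0,0],"roll":0,"gripper":24}]' | grep -E 'pos|ft'
```

```text
position: [0.6214, -0.1159, 0.011]
ft_force: [-1.4, 0.7, 1.2]
position: [0.6215, -0.1158, 0.0109]
ft_force: [-4.7, -0.8, 2.8]
position: [0.6215, -0.1158, 0.0108]
ft_force: [-8.2, -0.3, 5.5]
position: [0.6215, -0.1158, 0.0108]
ft_force: [-10.1, -1.9, 7.3]
```

```bash
python3 -m creep '[{"translation":[-10,0,0],"roll":0,"gripper":24},{"translation":[-10,0,-40],"roll":0,"gripper":24},{"translation":[-10,0,-80],"roll":0,"gripper":75},{"translation":[-10,0,-120],"roll":0,"gripper":75},{"translation":[-10,0,-150],"roll":0,"gripper":75}]' | grep -E 'pos|ft'
python3 -m creep '[{"translation":[0,-185,0],"roll":0,"gripper":75},{"translation":[0,-185,0],"roll":0,"gripper":75},{"translation":[0,-185,0],"roll":0,"gripper":75},{"translation":[0,-185,0],"roll":0,"gripper":75},{"translation":[0,-185,0],"roll":0,"gripper":75}]' | grep -E 'pos'
python3 -m creep '[{"translation":[-5,-180,0],"roll":-4,"gripper":75},{"translation":[-5,-180,0],"roll":-4,"gripper":75},{"translation":[-5,-180,0],"roll":-4,"gripper":75},{"translation":[-5,-180,0],"roll":-4,"gripper":75},{"translation":[-5,-180,0],"roll":-4,"gripper":75}]' | grep -E 'pos'
python3 -m creep '[{"translation":[0,0,0],"roll":0,"gripper":75},{"translation":[0,0,0],"roll":0,"gripper":75}]' | grep -E 'pos'
python3 - <<'E'
from h import *
a=snap('wrist','r6.png')
for s in spools(a,lo=88): print(s)
for d in viewer.recognise('wrist','spool1'):
    b=d['bbox'];print(np.round(b),round(d['p'],2),wr((b[0]+b[2]/2,b[1]+b[3]/2),.055).round(4))
go([.643,.249,.018],-89)
E
```

```text
position: [0.6184, -0.1163, 0.1644]
ft_force: [0.1, -1.1, -0.0]
position: [0.626, 0.074, 0.1615]
position: [0.6297, 0.2554, 0.1613]
position: [0.6298, 0.2496, 0.1609]
(0.6477, 0.2493, 1.7, 56.8, 53.5, (288, 172, 71, 74))
(0.6402, 0.4006, 2.4, 82.1, 107.6, (91, 167, 110, 98))
(0.7976, 0.2365, 2.6, 27.4, 49.2, (311, 0, 66, 33))
[615. 179.  25.  55.] 0.88 [ 0.6626 -0.052   0.055 ]
[284. 174.  79.  72.] 0.55 [0.6477 0.2484 0.055 ]
[284. 158.  72. 209.] 0.51 [0.6055 0.2503 0.055 ]
shift [ 13.   -1.3 143. ] roll 0.09334497626468874 pos [0.63   0.2475 0.161 ] yawy -88.91 q6 1.76 t 41.02
```

```bash
python3 -m creep '[{"translation":[17.5,-1.5,60],"roll":-0.6,"gripper":75},{"translation":[17.5,-1.5,73],"roll":-0.6,"gripper":75},{"translation":[17.5,-1.5,73],"roll":-0.6,"gripper":75}]' | grep -E 'pos'
python3 -m creep '[{"translation":[0,0,38],"roll":0,"gripper":75},{"translation":[0,0,72],"roll":0,"gripper":75},{"translation":[0,0,72],"roll":0,"gripper":75},{"translation":[0,0,72],"roll":0,"gripper":0},{"translation":[0,0,72],"roll":0,"gripper":0}]' 20 | grep -E 'pos|for|wid'
python3 -m creep '[{"translation":[0,0,0],"roll":0,"gripper":0},{"translation":[0,0,0],"roll":0,"gripper":0},{"translation":[0,0,0],"roll":0,"gripper":0},{"translation":[0,0,0],"roll":0,"gripper":0}]' | grep -E 'pos|for|wid'
```

```text
position: [0.6438, 0.2472, 0.081]
position: [0.6491, 0.2503, 0.0187]
ft_force: [-0.0, -0.3, -0.0]
grip_width: 0.0678
grip_force: 0.0
position: [0.6495, 0.251, 0.0195]
ft_force: [-0.4, -1.4, 7.5]
grip_width: 0.0551
grip_force: 20.0
```

```bash
python3 -m creep '[{"translation":[0,0,-50],"roll":0,"gripper":0},{"translation":[0,0,-100],"roll":0,"gripper":0},{"translation":[0,0,-110],"roll":0,"gripper":0},{"translation":[0,0,-110],"roll":4.6,"gripper":0},{"translation":[0,0,-110],"roll":4.6,"gripper":0}]' 30 | grep -E 'pos|for|wid'
python3 - <<'E'
from h import *
go(F(-42,168,130),-93)
E
```

```text
position: [0.6489, 0.2515, 0.1297]
ft_force: [-0.5, -0.2, -3.6]
grip_width: 0.0549
grip_force: 32.6
shift [ 16.9 284.9  -0.7] roll 0.09433728009759079 pos [0.6489 0.2515 0.1297] yawy -92.91 q6 1.83 t 42.43
```

```bash
python3 -m creep '[{"translation":[8,142,0],"roll":0,"gripper":0},{"translation":[8,142,0],"roll":0,"gripper":0},{"translation":[8,142,0],"roll":0,"gripper":0},{"translation":[8,142,0],"roll":0,"gripper":0},{"translation":[8,142,0],"roll":0,"gripper":0}]' | grep -E 'pos'
python3 -m creep '[{"translation":[8,142,0],"roll":0,"gripper":0},{"translation":[8,142,0],"roll":0,"gripper":0},{"translation":[8,142,0],"roll":0,"gripper":0},{"translation":[8,142,0],"roll":0,"gripper":0},{"translation":[8,142,0],"roll":0,"gripper":0}]' | grep -E 'pos'
python3 -m creep '[{"translation":[0,0,0],"roll":0,"gripper":0},{"translation":[0,0,0],"roll":0,"gripper":0}]' | grep -E 'pos'
python3 - <<'E'
from h import *
p,_,o=tool();print(p,inF(p));go(F(-42,168,12),-93)
E
```

```text
position: [0.6471, 0.1037, 0.1247]
position: [0.6488, -0.0377, 0.125]
position: [0.6483, -0.0321, 0.1252]
[ 0.64828481 -0.03213779  0.12522676] [-45.2 169.6]
shift [  3.4   1.8 113.2] roll 0.22699613519495188 pos [ 0.6483 -0.0321  0.1252] yawy -92.77 q6 1.4 t 43.43
```

Lower, contact expected at reading ~0.0045.

```bash
python3 -m creep '[{"translation":[3,1,40],"roll":0.2,"gripper":0},{"translation":[3,1,80],"roll":0.2,"gripper":0},{"translation":[3,1,108],"roll":0.2,"gripper":0},{"translation":[3,1,113],"roll":0.2,"gripper":0},{"translation":[3,1,113],"roll":0.2,"gripper":0}]' | grep -E 'pos|ft'
python3 -m creep '[{"translation":[0,0,2],"roll":0,"gripper":0},{"translation":[0,0,4],"roll":0,"gripper":0},{"translation":[0,0,4],"roll":0,"gripper":0}]' | grep -E 'pos|ft'
python3 -m creep '[{"translation":[0,0,2],"roll":0,"gripper":0},{"translation":[0,0,2],"roll":0,"gripper":0}]' | grep -E 'pos|ft'
python3 -m creep '[{"translation":[0,0,1],"roll":0,"gripper":0},{"translation":[0,0,1],"roll":0,"gripper":0}]' | grep -E 'pos|ft'
python3 -m creep '[{"translation":[0,0,1],"roll":0,"gripper":0},{"translation":[0,0,1],"roll":0,"gripper":0}]' | grep -E 'pos|ft'
```

```text
position: [0.6498, -0.0323, 0.0105]
ft_force: [0.4, -0.5, -1.9]
position: [0.6538, -0.0347, 0.0112]
ft_force: [0.0, -0.1, -2.2]
position: [0.6529, -0.0349, 0.0083]
ft_force: [0.3, -0.2, -2.0]
position: [0.6523, -0.0349, 0.0065]
ft_force: [-0.5, 0.0, -3.6]
position: [0.6521, -0.0348, 0.005]
ft_force: [-0.0, 0.2, -2.2]
```

```bash
python3 -m creep '[{"translation":[0,0,0.8],"roll":0,"gripper":0},{"translation":[0,0,0.8],"roll":0,"gripper":0}]' | grep -E 'pos|ft'
python3 -m creep '[{"translation":[3,0,0],"roll":0,"gripper":0},{"translation":[6,0,0],"roll":0,"gripper":0},{"translation":[9,0,0],"roll":0,"gripper":0},{"translation":[12,0,0],"roll":0,"gripper":0},{"translation":[12,0,0],"roll":0,"gripper":0}]' | grep -E 'pos|ft'
python3 -m creep '[{"translation":[2,0,0],"roll":0,"gripper":0},{"translation":[2,0,0],"roll":0,"gripper":0}]' | grep -E 'pos|ft'
python3 -m creep '[{"translation":[2,0,0],"roll":0,"gripper":0},{"translation":[2,0,0],"roll":0,"gripper":0}]' | grep -E 'pos|ft'
```

```text
position: [0.6522, -0.0347, 0.0045]
ft_force: [-0.1, 0.9, -1.2]
position: [0.6656, -0.0356, 0.0045]
ft_force: [0.2, -1.2, -1.0]
position: [0.6664, -0.0355, 0.0045]
ft_force: [-0.8, 0.0, 0.5]
position: [0.6664, -0.0355, 0.0044]
ft_force: [-4.6, -1.2, 3.3]
```

```bash
python3 -m creep '[{"translation":[1.5,0,0],"roll":0,"gripper":0},{"translation":[1.5,0,0],"roll":0,"gripper":0},{"translation":[0,0,0],"roll":0,"gripper":70},{"translation":[0,0,-1],"roll":0,"gripper":70},{"translation":[0,0,-1],"roll":0,"gripper":70}]' | grep -E 'pos|ft|wid'
python3 -m creep '[{"translation":[-2,0,-40],"roll":0,"gripper":70},{"translation":[-2,0,-70],"roll":0,"gripper":70},{"translation":[-2,-30,-70],"roll":0,"gripper":0},{"translation":[-2,-53,-70],"roll":0,"gripper":0},{"translation":[-2,-53,-70],"roll":0,"gripper":0}]' | grep -E 'pos|ft|wid'
python3 -m creep '[{"translation":[0,0,0],"roll":0,"gripper":0},{"translation":[0,0,0],"roll":0,"gripper":0},{"translation":[0,0,0],"roll":0,"gripper":0},{"translation":[0,0,0],"roll":0,"gripper":0},{"translation":[0,0,0],"roll":0,"gripper":0}]' | grep -E 'pos|ft|wid'
python3 -m creep '[{"translation":[-2,0,0],"roll":0,"gripper":0},{"translation":[-2,0,0],"roll":0,"gripper":0},{"translation":[-2,0,30],"roll":0,"gripper":0},{"translation":[-2,0,64],"roll":0,"gripper":0},{"translation":[-2,0,64],"roll":0,"gripper":0}]' | grep -E 'pos|ft|wid'
python3 - <<'E'
from h import *
p,_,o=tool();print(inF(p));go(F(-27,180,8),-93)
E
```

```text
position: [0.6694, -0.0357, 0.0058]
ft_force: [-0.3, 1.2, 0.1]
grip_width: 0.0666
position: [0.6701, 0.0216, 0.0765]
ft_force: [0.1, 0.4, -0.2]
grip_width: 0.0568
position: [0.669, 0.0164, 0.0751]
ft_force: [0.4, -0.1, 0.1]
grip_width: 0.0248
position: [0.6616, 0.018, 0.0051]
ft_force: [-1.6, 0.0, -0.6]
grip_width: 0.0009
[-34.4 220.4]
shift [ 7.4 40.4 -3.1] roll -0.05935984820678186 pos [0.6616 0.018  0.0051] yawy -93.06 q6 1.48 t 47.18
```

```bash
python3 -m creep '[{"translation":[0,6,0],"roll":0,"gripper":0},{"translation":[0,12,0],"roll":0,"gripper":0},{"translation":[0,18,0],"roll":0,"gripper":0},{"translation":[0,24,0],"roll":0,"gripper":0},{"translation":[0,30,0],"roll":0,"gripper":0}]' | grep -E 'pos|ft'
python3 -m creep '[{"translation":[0,3,0],"roll":0,"gripper":0},{"translation":[0,6,0],"roll":0,"gripper":0},{"translation":[0,9,0],"roll":0,"gripper":0},{"translation":[0,9,0],"roll":0,"gripper":0}]' | grep -E 'pos|ft'
python3 -m creep '[{"translation":[0,2,0],"roll":0,"gripper":0},{"translation":[0,2,0],"roll":0,"gripper":0}]' | grep -E 'pos|ft'
python3 -m creep '[{"translation":[0,2,0],"roll":0,"gripper":0},{"translation":[0,2,0],"roll":0,"gripper":0}]' | grep -E 'pos|ft'
python3 -m creep '[{"translation":[0,2,0],"roll":0,"gripper":0},{"translation":[0,2,0],"roll":0,"gripper":0}]' | grep -E 'pos|ft'
python3 - <<'E'
from h import *
p,_,o=tool();print(inF(p))
E
```

```text
position: [0.6666, -0.0132, 0.0133]
ft_force: [0.1, 2.3, 1.9]
position: [0.6653, -0.0221, 0.0118]
ft_force: [-0.4, 0.3, 0.3]
position: [0.6648, -0.0235, 0.0113]
ft_force: [-1.3, 1.8, 1.3]
position: [0.6647, -0.0254, 0.0113]
ft_force: [-0.2, 1.7, 0.9]
position: [0.6643, -0.0265, 0.0113]
ft_force: [0.1, 4.4, 2.3]
[-29.4 176.1]
```

Contact at the expected 176. Seat it, then push +x with two fingers.

```bash
python3 -m creep '[{"translation":[0,2,0],"roll":0,"gripper":0},{"translation":[0,2,0],"roll":0,"gripper":0}]' | grep -E 'pos|ft'
python3 -m creep '[{"translation":[0,1.5,0],"roll":0,"gripper":0},{"translation":[0,1.5,0],"roll":0,"gripper":0}]' | grep -E 'pos|ft'
python3 -m creep '[{"translation":[0,-12,0],"roll":0,"gripper":0},{"translation":[0,-12,-20],"roll":0,"gripper":0},{"translation":[-10,-12,-60],"roll":0,"gripper":24},{"translation":[-50,-5,-90],"roll":0,"gripper":24},{"translation":[-80,36,-100],"roll":0,"gripper":24}]' | grep -E 'pos|ft'
python3 -m creep '[{"translation":[0,0,0],"roll":0,"gripper":24},{"translation":[0,0,0],"roll":0,"gripper":24},{"translation":[0,0,0],"roll":0,"gripper":24}]' | grep -E 'pos|wid'
python3 - <<'E'
from h import *
a=snap('wrist','f6.png');p,_,o=tool();print(p,inF(p))
for s in spools(a,.04,lo=88): print(s,'F',inF(s[:2]))
go(F(-83,140,8),-93)
E
```

```text
position: [0.6643, -0.0265, 0.0113]
ft_force: [0.8, 9.8, 2.6]
position: [0.6643, -0.0266, 0.0114]
ft_force: [2.0, 12.4, 3.2]
position: [0.5947, -0.0488, 0.11]
ft_force: [-1.7, -1.2, -0.0]
position: [0.5941, -0.0518, 0.1069]
grip_width: 0.0231
[ 0.59432053 -0.05138684  0.10652432] [-98.  147.6]
(0.8039, 0.2053, -21.2, 55.6, 42.5, (0, 0, 34, 47)) F [ 97.8 414.9]
shift [15.   7.5 98.5] roll -0.044030050312571234 pos [ 0.5943 -0.0514  0.1065] yawy -93.04 q6 1.35 t 49.48
```

```bash
python3 -m creep '[{"translation":[12,7,30],"roll":0,"gripper":24},{"translation":[12,7,60],"roll":0,"gripper":24},{"translation":[12,7,96],"roll":0,"gripper":24},{"translation":[12,7,96],"roll":0,"gripper":24},{"translation":[12,7,96],"roll":0,"gripper":24}]' | grep -E 'pos|ft|wid'
python3 -m creep '[{"translation":[4,0,0],"roll":0,"gripper":24},{"translation":[8,0,0],"roll":0,"gripper":24},{"translation":[8,0,0],"roll":0,"gripper":24}]' | grep -E 'pos|ft'
python3 -m creep '[{"translation":[2,0,0],"roll":0,"gripper":24},{"translation":[4,0,0],"roll":0,"gripper":24},{"translation":[6,0,0],"roll":0,"gripper":24},{"translation":[6,0,0],"roll":0,"gripper":24}]' | grep -E 'pos|ft'
python3 -m creep '[{"translation":[2,0,0],"roll":0,"gripper":24},{"translation":[2,0,0],"roll":0,"gripper":24}]' | grep -E 'pos|ft'
python3 -m creep '[{"translation":[2,0,0],"roll":0,"gripper":24},{"translation":[2,0,0],"roll":0,"gripper":24}]' | grep -E 'pos|ft'
python3 -m creep '[{"translation":[2,0,0],"roll":0,"gripper":24},{"translation":[2,0,0],"roll":0,"gripper":24}]' | grep -E 'pos|ft'
python3 - <<'E'
from h import *
p,_,o=tool();print(inF(p))
E
```

```text
position: [0.6035, -0.0577, 0.0079]
ft_force: [0.5, 0.1, 2.0]
grip_width: 0.0237
position: [0.6168, -0.0598, 0.0138]
ft_force: [-0.3, 0.4, -0.0]
position: [0.6202, -0.0597, 0.0118]
ft_force: [0.0, 0.6, -0.3]
position: [0.6217, -0.0598, 0.0111]
ft_force: [-0.3, 1.4, -0.1]
position: [0.6228, -0.0595, 0.0108]
ft_force: [-1.0, -0.2, 0.4]
position: [0.6241, -0.0596, 0.0107]
ft_force: [-2.6, 0.1, 2.2]
[-67.9 141. ]
```

```bash
python3 -m creep '[{"translation":[1.5,0,0],"roll":0,"gripper":24},{"translation":[1.5,0,0],"roll":0,"gripper":24}]' | grep -E 'pos|ft'
python3 -m creep '[{"translation":[1.5,0,0],"roll":0,"gripper":24},{"translation":[1.5,0,0],"roll":0,"gripper":24}]' | grep -E 'pos|ft'
python3 -m creep '[{"translation":[-10,0,0],"roll":0,"gripper":24},{"translation":[-10,0,-40],"roll":0,"gripper":24},{"translation":[-20,20,-80],"roll":0,"gripper":24},{"translation":[-40,50,-100],"roll":0,"gripper":24},{"translation":[-40,56,-130],"roll":0,"gripper":24}]' | grep -E 'pos|ft'
python3 -m creep '[{"translation":[0,0,0],"roll":0,"gripper":24},{"translation":[0,0,0],"roll":0,"gripper":24}]' | grep -E 'pos'
python3 - <<'E'
from h import *
a=snap('wrist','f7.png');s=snap('side')
for q in spools(a,.04,lo=88): print(q,'F',inF(q[:2]))
b=cv2.resize(a[60:240,190:460],(540,360),interpolation=cv2.INTER_CUBIC)
m=cv2.resize(s[160:270,200:340],(560,440)[:2],interpolation=cv2.INTER_CUBIC)
m=cv2.resize(m,(260,204));c=np.zeros((560,800,3),np.uint8);c[:360,:540]=b;c[:204,540:]=m
t=snap('top');c[360:,:400]=cv2.resize(t[180:330,120:420],(400,200),interpolation=cv2.INTER_CUBIC);c[360:,400:]=cv2.resize(s[120:420,80:480],(400,200),interpolation=cv2.INTER_AREA)
cv2.imwrite('pics/f7z.png',c)
E
```

```text
position: [0.6241, -0.0596, 0.0107]
ft_force: [-7.3, -0.4, 4.2]
position: [0.6241, -0.0595, 0.0107]
ft_force: [-8.0, -0.1, 6.1]
position: [0.5829, -0.116, 0.1412]
ft_force: [-0.6, 0.3, -1.0]
position: [0.5877, -0.1154, 0.1435]
```

View pics/f7z.png

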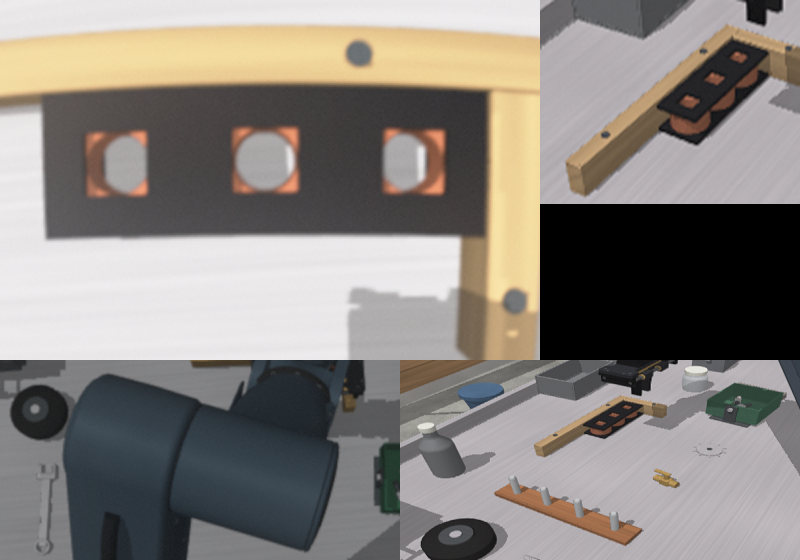

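The last picture shows three spools in one tight row flush with both fences, an empty rack, and the bin upright.

```bash
python3 -c "
from rig import hand_in
print(hand_in())"
```

```text
the job is handed in; nothing more can be done
None
```

I handed the job in after about 50 s of the 210 s allowed: the one spent plug is in the green bin, which stands upright, and all three spools stand in a tight row in the fence corner, flush by the last camera pictures.

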